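Tip the expired blood tubes into the waste box and lock it

ROBOT

A 6-joint arm with a two-finger parallel gripper is mounted at the origin on the work surface; the furniture and walls round the work are solid. World frame = base frame: x ahead of the robot, y to its left, z up, the work surface at z = 0. Lengths are in m, angles in rad, forces in N, time in s.
With the tool pointing down it reaches from about 0.3 to 0.875 m from the base axis. Payload 6.4 kg.
Tool frame: the origin (TCP) lies at the very end of the fingers, on their centre line; the grasp point (between the pads) lies 19 mm behind it (ctrl.hold_point_z is the distance from the TCP to the grasp point, in m); y points along the fingers, x is the direction in which the jaws open and shut, and the axes are right-handed (so a half turn about y gives the same grasp; the last joint's range is limited). The gripper opens to 85 mm and grips with 20 to 120 N. Pads are 22 mm wide; open, the fingers measure 114 mm over their backs; the gripper's body (76 mm by 85 mm) begins 54 mm behind the grasp point. The pads swing forward as they close: fully open they stand 13 mm farther back than shut.
Start: joints at [-1.446, 0.181, 1.607, -0, 1.354, -0.206], TCP at [0.187, -0.544, 0.2] pointing down, gripper open.
Joint ranges: [-2.99, 2.99], [-0.89, 2.07], [0.3, 2.58], [-1.14, 4.28], [0, 2.63], [-3.12, 3.12]. Speed limits (rad/s): [2.57, 2.57, 3.01, 3.14, 3.14, 3.14].

INTERFACE

Orientations are given as a unit quaternion [w, x, y, z].
In Python, from bench import ctrl, imaging gives the robot as it stands.
- The arm moves only by the shell command python3 -m jog 'ROWS'. ROWS is JSON, a list of rows, each a list of 3 entries, a list of its own where there are three numbers: the shift along the tool's x, y, z in cm, then the turn, a rotation vector about the tool's x, y, z in rad, then the finger opening in cm, from 0 to 8.54. A call has 1 to 12 rows; each row shifts and turns the pose as measured when the row begins, along the tool's axes as they then stand; what a row does not reach is not made up. A row lasts 1/12 s, in which the tool goes at most 41.7 mm and 7.16 degrees, less where a joint would pass 70% of its speed; a pose out of reach is approached as far as the arm can. A call is refused whole if a number of a shift passes 4.17 or a number of a turn 0.125, either way. A call with a gripper value outside its range is refused whole. The fingers move at their own pace and stop on an object; the grip force is fixed at half the most. Time passes only in rows, so rows that do not move let the fingers close. It gives the time, the measured TCP pose, the force and the opening at its end, in the units of the state.
- ctrl.get_obs(): the state, without advancing time (a new reading comes with each control period).
- imaging.camera(name): name is "scene" or "top" or "wrist"; returns a dict with "frame" (480x640x3 uint8, red, green, blue), "depth" (480x640 float32, m along the optical axis (not along the pixel's ray), 0 where there is no reading), "K" (3x3 intrinsics, pixels), "R" (3x3) and "t" (3): a world point X has camera coordinates R X + t. Camera axes: x right, y down, z forward; pixel columns grow to the right and rows downward; lengths in m; the calibration is good to about 2 mm. The wrist camera is an equidistant fisheye: a pixel r from the principal point sees the ray r / f radians off the axis. A picture is of the moment at which its call begins.
- ctrl.hand_in(): hands the job in, once; it reports no verdict.
The state is a dict: "time_s": time; "q": joint angles; "dq": joint speeds; "joint_efforts": joint torques, N m; "eef_pos": TCP position; "eef_rot": TCP orientation; "wrist_force": force on the tool from outside, world axes, zero at the start; "torque": the same for the moment, N m; "opening": opening from 0.0 (shut) to 1.0 (fully open).
Only numpy, scipy, OpenCV 4.12 (cv2) and the standard library are available. Lean on these libraries where they do the work, as an engineer would, in place of code of your own. Each camera call takes 0.05 s, during which the arm holds its last target. There are 200 camera calls.

TASK

Gather every expired blood tube from the table into the aluminium scoop tray beside those already in it, then take the tray by its handle, tip all the tubes into the yellow waste box at once and set the empty tray back on its mat. Swing the box's red lid shut and knock the steel lock stud fully down with the rubber mallet, never pressing it with the hand, then lay the mallet back in its rest as it was. Leave the spray bottle and the small white bottle alone.

Things in the scene. Friction and masses are not known exactly. Their poses are not given: they have to be found in the camera images.
- waste_box: Yellow open-topped clinical-waste box, fixed to the table, 160 (x) x 170 (y) x 110 mm high, walls 5 mm, inner floor 5 mm up; its red lid is hinged along the far (+x) rim. Origin: centre of its underside; x points to the hinge side, z up. The robot-side rim is at -x.
- box_lid (a joint): Hinge of the red lid (flat plate 170 x 172 mm, 6 mm thick, with a 60 mm wide, 18 mm deep thumb lip at its free edge, 180 mm from the hinge), rad: 0 = shut on the rim, grows as it opens; at its 1.70 stop it leans back just past upright. Pushed from behind to below about 1.5 it falls shut by itself in about a second, damped.
- lid_hinge (a point): Middle of the lid's hinge line, at the far rim of the box (83 mm to +x of the box's origin, 110 mm up); the hinge line runs along the box's y.
- lock_stud (a joint): Travel of the sprung steel lock stud in the lid, m: 0 = standing up, 0.012 = driven home. A stiff catch resists with about 7 to 9 N over the whole travel and keeps the stud where it is driven.
- stud_top (a point): Centre of the stud's round head (20 mm wide). The stud sits on the lid's upper side in the middle near the free edge, 145 mm from the hinge line; with the lid shut its head stands 22 mm above the lid's upper face when up and 10 mm when driven home, and it is driven straight down. While the lid stands open the stud is on its far side.
- tray: Aluminium scoop tray, 166 (x) x 122 (y) mm, 35 mm walls at +x, +y, -y, floor 3 mm, 0.22 kg. The -x end is open: the floor's last 28 mm rise at 20 degrees to a 12 mm high pouring lip. Tubes slide out when it is tipped over 45 degrees. Handle: upright blue plate above the end wall at x = +76.5 mm, 10 thick (x), 50 wide (y), 35 to 82 mm high; pinch its thickness. Origin: centre of underside, z up.
- tray_lip (a point): Middle of the tray's pouring lip (x = -88 mm, 12 mm up in the tray's frame).
- mat: Black rubber mat, fixed, 190 (x) x 150 (y) x 3 mm: the tray's place. Origin: centre of its underside; the tray stands on it with its x and y roughly along the mat's.
- mallet: Rubber mallet, 0.26 kg. Origin on the handle's axis 33 mm behind the head (the place to grip); x along the handle to the head, z up. Handle: wood, 16 mm wide (y), 20 mm high (z), from x = -87 mm to the head. Head: black cylinder 44 mm across, 76 mm long along z, centred at x = +55 mm; its flat lower end, 38 mm below the handle's axis, is the striking face.
- mallet_rest: Grey mallet rest, fixed: base plate 175 (x) x 75 (y) x 6 mm, and a post 34 mm high at x = -75 mm between two cheeks 32 mm apart, 55 mm high. The mallet lies level, head standing on the plate, handle's tail on the post: its origin is then above the rest's origin, 44 mm over the table, x along the rest's x. Origin: underside, below the mallet's grip.
- spray: White spray bottle with blue cap, 44 x 136 mm, bystander beyond the mallet's head; origin: underside.
- ointment: Small white bottle, 30 x 55 mm, bystander between the box and the robot; origin: underside.
- tube_1: Expired blood tube with purple cap, lies in the tray at the start. 91 mm long, 16 mm across the cap, 13 mm across the glass; origin: round bottom end, z runs along the tube to the cap; it can roll.
- tube_1_mid (a point): Middle of tube_1, on its axis.
- tube_2: Expired blood tube with purple cap, lies in the tray at the start. 91 mm long, 16 mm across the cap, 13 mm across the glass; origin: round bottom end, z runs along the tube to the cap; it can roll.
- tube_2_mid (a point): Middle of tube_2, on its axis.
- tube_3: Expired blood tube with purple cap, lies on the table at the start, or is absent. 91 mm long, 16 mm across the cap, 13 mm across the glass; origin: round bottom end, z runs along the tube to the cap; it can roll.
- tube_3_mid (a point): Middle of tube_3, on its axis.
- tube_4: Expired blood tube with purple cap, lies on the table at the start, or is absent. 91 mm long, 16 mm across the cap, 13 mm across the glass; origin: round bottom end, z runs along the tube to the cap; it can roll.
- tube_4_mid (a point): Middle of tube_4, on its axis.
- tube_5: Expired blood tube with purple cap, lies on the table at the start, or is absent. 91 mm long, 16 mm across the cap, 13 mm across the glass; origin: round bottom end, z runs along the tube to the cap; it can roll.
- tube_5_mid (a point): Middle of tube_5, on its axis.
- tube_6: Expired blood tube with purple cap, lies on the table at the start, or is absent. 91 mm long, 16 mm across the cap, 13 mm across the glass; origin: round bottom end, z runs along the tube to the cap; it can roll.
- tube_6_mid (a point): Middle of tube_6, on its axis.

How it is judged:
On the way, in this order (a step that is already met when the one before it is completed fails the run):
1. all tubes lie together in the tray (x of tube_1_mid in the frame of tray between -0.088 and 0.08 m and y of tube_1_mid in the frame of tray between -0.06 and 0.06 m and z of tube_1_mid in the frame of tray between 0 and 0.04 m and x of tube_2_mid in the frame of tray between -0.088 and 0.08 m and y of tube_2_mid in the frame of tray between -0.06 and 0.06 m and z of tube_2_mid in the frame of tray between 0 and 0.04 m and x of tube_3_mid in the frame of tray between -0.088 and 0.08 m and y of tube_3_mid in the frame of tray between -0.06 and 0.06 m and z of tube_3_mid in the frame of tray between 0 and 0.04 m and x of tube_4_mid in the frame of tray between -0.088 and 0.08 m and y of tube_4_mid in the frame of tray between -0.06 and 0.06 m and z of tube_4_mid in the frame of tray between 0 and 0.04 m and x of tube_5_mid in the frame of tray between -0.088 and 0.08 m and y of tube_5_mid in the frame of tray between -0.06 and 0.06 m and z of tube_5_mid in the frame of tray between 0 and 0.04 m and x of tube_6_mid in the frame of tray between -0.088 and 0.08 m and y of tube_6_mid in the frame of tray between -0.06 and 0.06 m and z of tube_6_mid in the frame of tray between 0 and 0.04 m), for 0.2 s.
2. tipping of the tray begins with its lip over the waste box (angle between tray's own z axis and vertical above 0.25 rad and horizontal distance between tray_lip and waste_box below 0.13 m and height (world z) of tray_lip above 0.08 m).
3. all tubes are in the waste box (x of tube_1_mid in the frame of waste_box between -0.08 and 0.08 m and y of tube_1_mid in the frame of waste_box between -0.085 and 0.085 m and z of tube_1_mid in the frame of waste_box between 0 and 0.11 m and x of tube_2_mid in the frame of waste_box between -0.08 and 0.08 m and y of tube_2_mid in the frame of waste_box between -0.085 and 0.085 m and z of tube_2_mid in the frame of waste_box between 0 and 0.11 m and x of tube_3_mid in the frame of waste_box between -0.08 and 0.08 m and y of tube_3_mid in the frame of waste_box between -0.085 and 0.085 m and z of tube_3_mid in the frame of waste_box between 0 and 0.11 m and x of tube_4_mid in the frame of waste_box between -0.08 and 0.08 m and y of tube_4_mid in the frame of waste_box between -0.085 and 0.085 m and z of tube_4_mid in the frame of waste_box between 0 and 0.11 m and x of tube_5_mid in the frame of waste_box between -0.08 and 0.08 m and y of tube_5_mid in the frame of waste_box between -0.085 and 0.085 m and z of tube_5_mid in the frame of waste_box between 0 and 0.11 m and x of tube_6_mid in the frame of waste_box between -0.08 and 0.08 m and y of tube_6_mid in the frame of waste_box between -0.085 and 0.085 m and z of tube_6_mid in the frame of waste_box between 0 and 0.11 m), for 0.2 s.
4. the lid is shut (value of joint box_lid below 0.05 rad), for 0.2 s.
5. the stud is driven down, with the lid shut (value of joint box_lid below 0.05 rad and value of joint lock_stud above 0.009 m), for 0.2 s.
At the end, for the whole second after the job is handed in: All tubes in the waste box, lid shut (within 0.05 rad), stud driven at least 9 of its 12 mm, tray level on its mat (within 40 mm of the centre), mallet level in its rest (within 30 mm along, 25 mm across, 10 mm in height, 0.25 rad), all at rest (all of step 3 and all of step 5 and horizontal distance between tray and mat below 0.04 m and angle between tray's own z axis and vertical below 0.08 rad and height (world z) of tray below 0.012 m and x of mallet in the frame of mallet_rest between -0.03 and 0.03 m and y of mallet in the frame of mallet_rest between -0.025 and 0.025 m and z of mallet in the frame of mallet_rest between 0.034 and 0.056 m and angle between mallet's own z axis and vertical below 0.15 rad and angle between the x axis of mallet and the x axis of mallet_rest, either way round below 0.25 rad and linear speed of each of tray, mallet below 0.02 m/s); the robot touches nothing.
It fails at once if the stud is pressed with the hand or the tray (contact force between any of the fingers, the arm and lock_stud above 1 N or contact force between tray and lock_stud above 2 N).
It fails at once if the spray bottle or the small white bottle is disturbed (distance of any of spray, ointment from where it was at the start of the episode above 0.03 m).
Of tube_3, tube_4, tube_5, tube_6 only 2 to 4 are there at a start; the rules pass over those that are not, and their reading is None.
At some moment in a run one of tube_3, tube_4 may be knocked a few centimetres aside while the robot is not near it.
It also fails if it takes over 200 s, if anything falls off the work surface, if the arm or the gripper's body presses on something with over 40 N, if the wrist force passes 120 N, or if a joint passes its speed limit or range.

## Working session

There is one attempt and no reset: what is moved stays moved. The work goes in short steps, Python scripts to look and compute and a shell command to move; the robot and the scene stay as the last step left them, time stands still between calls to the robot, and variables do not carry over. Pictures are saved under pics/ and viewed, about 12 in all and at most 16, crops included, and the job is handed in when it is done.

```bash
ls; mkdir -p pics; python3 - <<'E'
from bench import ctrl, imaging
import cv2,numpy as np
print(ctrl.get_obs(), ctrl.hold_point_z)
for n in ("scene","top"):
    c=imaging.camera(n); cv2.imwrite(f"pics/{n}0.png",c["frame"][:,:,::-1]); np.savez(f"{n}0.npz",**c)
    print(n,c["K"].tolist(),(-c["R"].T@c["t"]).round(3),c["R"].round(2).tolist())
E
```

```text
pics
{'time_s': 0.0, 'q': array([-1.44627266e+00,  1.81521306e-01,  1.60800593e+00,  1.27022066e-05,
        1.35377527e+00, -2.06310530e-01]), 'dq': array([-0.00052626,  0.00085624, -0.00034514, -0.00108484, -0.00164518,
       -0.00118837]), 'joint_efforts': array([-3.72823473e-03, -4.44877839e+01, -3.51335406e+01, -6.49549311e-04,
        9.11752169e-03, -5.47944197e-06]), 'eef_pos': array([ 0.18671823, -0.54321236,  0.19949629]), 'eef_rot': array([ 0.57595353, -0.57505843,  0.41125005, -0.41043724]), 'wrist_force': array([-0.54681051,  0.61609089, -0.63920928]), 'torque': array([ 0.02206762, -0.00935384, -0.02125484]), 'opening': 1.0013214365184988} 0.0187
scene [[528.4638469127259, 0.0, 327.7794748865924], [0.0, 528.4638469127259, 239.7205485319032], [0.0, 0.0, 1.0]] [-0.3   -0.538  0.945] [[0.49, -0.87, -0.02], [-0.6, -0.33, -0.73], [0.63, 0.37, -0.69]]
top [[620.5857445149078, 0.0, 312.1747834096473], [0.0, 620.5857445149078, 237.78783131353313], [0.0, 0.0, 1.0]] [ 0.176 -0.094  1.749] [[-0.02, -1.0, -0.02], [-0.99, 0.03, -0.17], [0.17, 0.01, -0.99]]
```

View pics/scene0.png

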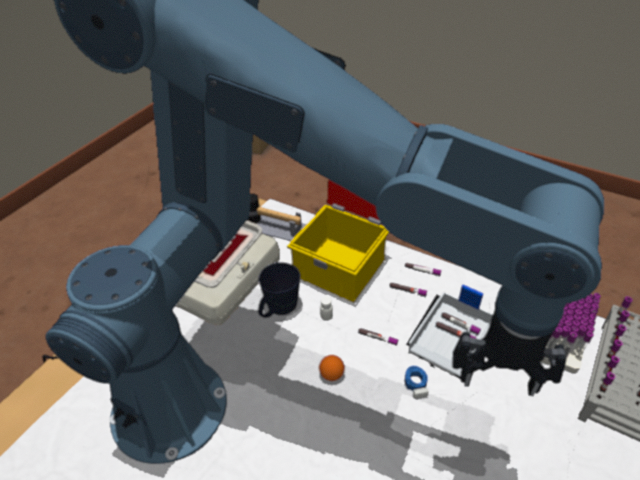

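View pics/top0.png

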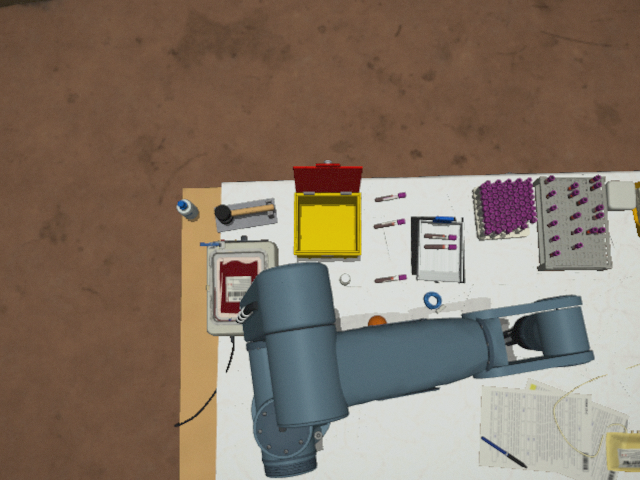

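The scene has three loose tubes (top view ~(390,197), (389,223), (391,279)) and two in the tray (~(440,240)). The box is at (328,225), the mallet at (245,211), the spray at (185,208) and the ointment at (345,279).

```bash
cat > h.py <<'E'
import numpy as np, cv2
from bench import ctrl, imaging
from scipy.spatial.transform import Rotation as Ro
def ray(c,uv,fish=False):
    K=c["K"]; p=np.array([(uv[0]-K[0,2])/K[0,0],(uv[1]-K[1,2])/K[1,1],1.])
    if fish:
        r=np.hypot(p[0],p[1]); p=np.array([p[0]/r*np.sin(r),p[1]/r*np.sin(r),np.cos(r)]) if r>1e-9 else np.array([0,0,1.])
    return -c["R"].T@c["t"], c["R"].T@p
def onz(c,uv,z,fish=False):
    o,d=ray(c,uv,fish); return o+d*(z-o[2])/d[2]
def blobs(m,amin=15):
    n,l,s,ce=cv2.connectedComponentsWithStats(m.astype(np.uint8)); out=[]
    for i in range(1,n):
        if s[i,4]>=amin:
            ys,xs=np.nonzero(l==i); r=cv2.minAreaRect(np.c_[xs,ys].astype(np.float32)); out.append((s[i,4],ce[i],cv2.boxPoints(r)))
    return out
def tool():
    o=ctrl.get_obs(); w,x,y,z=o["eef_rot"]; return o["eef_pos"],Ro.from_quat([x,y,z,w]).as_matrix(),o
def goto(p,R=None):
    """remaining shift in tool axes (cm) and turn (rad)"""
    e,T,o=tool(); print("d cm",(T.T@(np.array(p)-e)*100).round(2), "turn",Ro.from_matrix(T.T@R).as_rotvec().round(3) if R is not None else "")
E
python3 - <<'E'
from h import *
c=dict(np.load("top0.npz")); f=c["frame"]; h=cv2.cvtColor(f,cv2.COLOR_RGB2HSV); H,S,V=[h[:,:,i].astype(int) for i in range(3)]
def rep(n,m,z,roi,a=15):
    mm=np.zeros_like(m); u0,v0,u1,v1=roi; mm[v0:v1,u0:u1]=m[v0:v1,u0:u1]
    for A,ce,bx in blobs(mm,a): print(n,A,ce.round(1),onz(c,ce,z).round(3)[:2],"corners",[onz(c,b,z).round(3)[:2].tolist() for b in bx])
rep("yellow",(H>20)&(H<35)&(S>150)&(V>80),0.11,(280,150,380,280),200)
rep("red",((H<6)|(H>174))&(S>180)&(V>80),0.2,(280,140,380,200),200)
rep("cap",(H>135)&(H<165)&(S>80),0.008,(360,170,470,320),5)
rep("tubes",(V<150)|(S>80),0.008,(360,170,411,300),30)
rep("tubestray",((V<120)&(S>60)),0.012,(420,225,461,255),10)
rep("blue",(H>100)&(H<125)&(S>150),0.082,(405,200,480,240),20)
rep("mat",(V<70),0.003,(400,200,480,295),30)
rep("head",(V<60),0.082,(210,190,240,230),30)
rep("wood",(H>8)&(H<25)&(S>80)&(V>90),0.054,(225,190,280,230),20)
rep("rest",(S<45)&(V>70)&(V<190),0.006,(205,190,285,240),50)
rep("cap spray",(H>95)&(H<125)&(S>100),0.13,(165,190,205,225),10)
cv2.imwrite("pics/crop.png",cv2.resize(f[150:310,160:490],None,fx=2.4,fy=2.4,interpolation=cv2.INTER_CUBIC)[:,:,::-1])
for uv in [(411,217),(464,217),(464,283),(411,283)]: print(onz(c,uv,0.003).round(3))
E
```

```text
yellow 3822 [327.  226.5] [ 0.483 -0.111] corners [[0.578, -0.024], [0.573, -0.202], [0.396, -0.196], [0.4, -0.02]]
red 1683 [327.3 177.6] [ 0.594 -0.114] corners [[0.636, -0.026], [0.631, -0.204], [0.557, -0.202], [0.562, -0.025]]
cap 32 [401.5 194.9] [ 0.589 -0.328] corners [[0.595, -0.318], [0.594, -0.338], [0.583, -0.338], [0.583, -0.318]]
cap 30 [400.9 221.3] [ 0.512 -0.322] corners [[0.519, -0.312], [0.518, -0.332], [0.507, -0.331], [0.507, -0.311]]
cap 32 [451.8 237.2] [ 0.462 -0.464] corners [[0.469, -0.457], [0.468, -0.474], [0.457, -0.473], [0.457, -0.456]]
cap 28 [452.  246.5] [ 0.436 -0.463] corners [[0.44, -0.455], [0.44, -0.472], [0.431, -0.471], [0.432, -0.454]]
cap 31 [402. 277.] [ 0.353 -0.318] corners [[0.359, -0.31], [0.358, -0.327], [0.347, -0.326], [0.347, -0.309]]
tubes 414 [384.5 173.6] [ 0.654 -0.282] corners [[0.666, -0.212], [0.662, -0.356], [0.624, -0.354], [0.628, -0.21]]
tubes 66 [360.1 225. ] [ 0.505 -0.206] corners [[0.598, -0.209], [0.598, -0.212], [0.421, -0.206], [0.421, -0.203]]
tubes 39 [401.4 195.1] [ 0.589 -0.328] corners [[0.594, -0.316], [0.598
[... 916 characters left out ...]
], [0.506, -0.455], [0.492, -0.454], [0.493, -0.4]]
mat 459 [417.9 238.9] [ 0.461 -0.369] corners [[0.525, -0.353], [0.522, -0.464], [0.361, -0.454], [0.364, -0.345]]
head 250 [223.5 214.4] [0.53  0.172] corners [[0.543, 0.204], [0.564, 0.17], [0.516, 0.141], [0.495, 0.174]]
wood 247 [252.2 209.6] [0.548 0.097] corners [[0.548, 0.158], [0.563, 0.039], [0.547, 0.036], [0.532, 0.155]]
rest 982 [248.9 216. ] [0.54  0.112] corners [[0.575, 0.214], [0.595, 0.038], [0.515, 0.028], [0.494, 0.203]]
cap spray 62 [182.  204.7] [0.55  0.276] corners [[0.56, 0.287], [0.559, 0.266], [0.538, 0.265], [0.538, 0.287]]
[ 0.525 -0.353  0.003]
[ 0.521 -0.504  0.003]
[ 0.332 -0.491  0.003]
[ 0.336 -0.343  0.003]
```

View pics/crop.png

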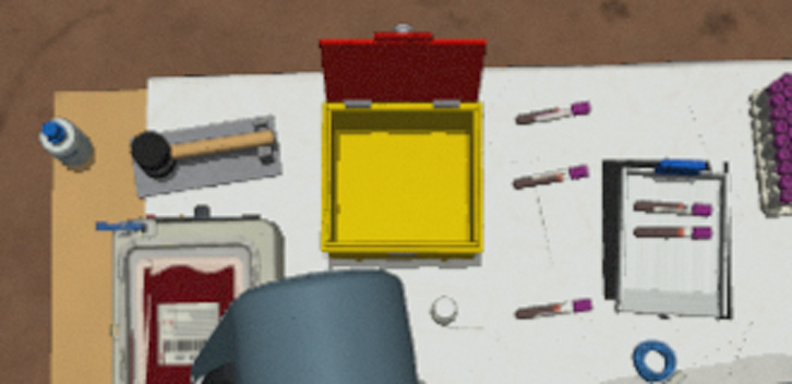

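The crop shows the tray handle at the far side, mallet head to the left, and the stud behind the lid. I'll pick tube B (nearest the tray route) first.

```bash
cat >> h.py <<'E'
def Rd(yawx):
    "tool down, tool x at yaw (deg)"
    a=np.radians(yawx); x=np.array([np.cos(a),np.sin(a),0]); y=np.array([0,0,-1.]); return np.c_[x,y,np.cross(x,y)]
def find(n="top",z=0.008,save=None,roi=None,fish=False):
    c=imaging.camera(n); f=c["frame"]; hh=cv2.cvtColor(f,cv2.COLOR_RGB2HSV).astype(int); H,S,V=hh[:,:,0],hh[:,:,1],hh[:,:,2]
    if save: cv2.imwrite(save,f[:,:,::-1])
    caps=[(ce,onz(c,ce,z,fish)) for A,ce,_ in blobs((H>135)&(H<165)&(S>80),5 if n!="wrist" else 40)]
    for ce,p in caps:
        if .25<p[0]<.65 and -.52<p[1]<.1: print(n,"cap",ce.round(1),p[:2].round(3))
    return c
E
python3 - <<'E'
from h import *
e,T,o=tool(); print(T.round(3))
for p,y in (((.583,-.293,.1),9),((.505,-.287,.1),11),((.349,-.283,.1),7)):
    for k in (0,180): goto(p,Rd(y+k))
E
```

```text
[[ 0.325 -0.     0.946]
 [-0.946  0.002  0.325]
 [-0.002 -1.     0.   ]]
d cm [-10.79   9.99  45.61] turn [-1.000e-03 -1.397e+00 -1.000e-03]
d cm [-10.79   9.99  45.61] turn [ 1.000e-03  1.745e+00 -1.000e-03]
d cm [-13.89   9.99  38.43] turn [-1.000e-03 -1.432e+00 -1.000e-03]
d cm [-13.89   9.99  38.43] turn [ 1.00e-03  1.71e+00 -1.00e-03]
d cm [-19.33  10.    23.8 ] turn [-1.000e-03 -1.362e+00 -1.000e-03]
d cm [-19.33  10.    23.8 ] turn [ 1.000e-03  1.779e+00 -1.000e-03]
```

```bash
python3 -m jog '[[[0,0,0],[0,-0.119,0],8.5],[[0,0,0],[0,-0.119,0],8.5],[[0,0,0],[0,-0.119,0],8.5],[[0,0,0],[0,-0.119,0],8.5],[[0,0,0],[0,-0.119,0],8.5],[[0,0,0],[0,-0.119,0],8.5],[[0,0,0],[0,-0.119,0],8.5],[[0,0,0],[0,-0.119,0],8.5],[[0,0,0],[0,-0.119,0],8.5],[[0,0,0],[0,-0.119,0],8.5],[[0,0,0],[0,-0.119,0],8.5],[[0,0,0],[0,-0.119,0],8.5]]'; python3 - <<'E'
from h import *
goto((.505,-.287,.1),Rd(11)); print(tool()[2]["q"].round(2))
E
```

```text
time_s: 1.1
eef_pos: [0.1861, -0.5385, 0.1927]
eef_rot: [0.707, -0.696, -0.089, 0.089]
wrist_force: [-0.3, -0.8, -0.2]
opening: 0.995
d cm [37.15  9.58 16.24] turn [-0.015  0.061  0.001]
[-1.45  0.19  1.62 -0.    1.35 -1.7 ]
```

```bash
python3 -m jog '[[[3.7,0,1.6],[0,0,0],8.5],[[3.7,0,1.6],[0,0.03,0],8.5],[[3.7,0,1.6],[0,0.03,0],8.5],[[3.7,0,1.6],[0,0,0],8.5],[[3.7,0,1.6],[0,0,0],8.5],[[3.7,0,1.6],[0,0,0],6],[[3.7,0,1.6],[0,0,0],6],[[3.7,0,1.6],[0,0,0],6],[[3.7,0,1.6],[0,0,0],6],[[3.7,0,1.6],[0,0,0],5],[[0,0,0],[0,0,0],5]]'; python3 - <<'E'
from h import *
goto((.505,-.287,.1),Rd(11)); print(tool()[2]["q"].round(2))
c=find("wrist",save="pics/w1.png",fish=True); print(c["K"].round(1).tolist(), (-c["R"].T@c["t"]).round(3), c["R"].round(2).tolist())
find("top",save="pics/top1.png")
E
```

```text
time_s: 2.02
eef_pos: [0.5217, -0.2944, 0.1903]
eef_rot: [0.711, -0.696, -0.066, 0.068]
wrist_force: [0.0, 0.3, -0.6]
opening: 0.586
d cm [-1.49  9.05  0.85] turn [-0.021 -0.002 -0.001]
[-0.72  0.25  1.54  0.01  1.36 -0.91]
wrist cap [159.1 199.7] [ 0.352 -0.317]
wrist cap [307.4 230.2] [ 0.51  -0.321]
wrist cap [381.3 250.1] [ 0.588 -0.327]
[[371.6, 0.0, 323.8], [0.0, 371.6, 235.1], [0.0, 0.0, 1.0]] [ 0.509 -0.228  0.365] [[0.98, 0.19, -0.0], [0.18, -0.95, 0.26], [0.05, -0.26, -0.97]]
top cap [451.8 237.2] [ 0.462 -0.464]
top cap [452.  246.5] [ 0.436 -0.463]
top cap [402. 277.] [ 0.353 -0.318]
```

View pics/w1.png

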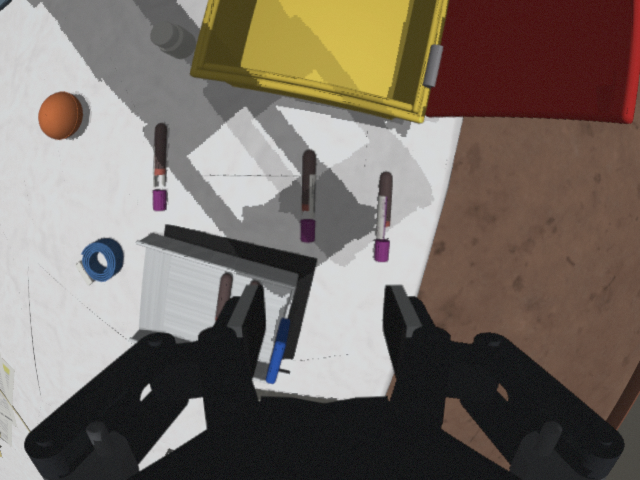

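The wrist view shows all three loose tubes clearly: B (309,151)-(307,242), A (387,172)-(381,261), C (161,123)-(159,210). Its cap positions agree with the top view to 2 mm.

```bash
python3 - <<'E'
from h import *
c=imaging.camera("wrist")
for n,a,b in (("B",(309,151),(307.5,242)),("A",(387,172),(381.5,261)),("C",(161,123),(159,210))):
    p,q=onz(c,a,.008,True),onz(c,b,.008,True); d=q-p; yaw=np.degrees(np.arctan2(d[1],d[0]))
    print(n,p.round(3),q.round(3),np.linalg.norm(d).round(3),"mid",((p+q)/2).round(3),"toolyaw",round(yaw+90,1))
    goto(np.r_[((p+q)/2)[:2],.003],Rd(yaw+90))
E
```

```text
B [ 0.494 -0.247  0.008] [ 0.508 -0.336  0.008] 0.09 mid [ 0.501 -0.291  0.008] toolyaw 9.3
d cm [-1.34 18.72  0.65] turn [-0.02   0.023 -0.005]
A [ 0.571 -0.252  0.008] [ 0.586 -0.342  0.008] 0.091 mid [ 0.579 -0.297  0.008] toolyaw 9.4
d cm [ 6.19 18.64 -1.34] turn [-0.02   0.023 -0.005]
C [ 0.339 -0.241  0.008] [ 0.348 -0.331  0.008] 0.091 mid [ 0.344 -0.286  0.008] toolyaw 5.5
d cm [-16.7   18.86   4.05] turn [-0.02   0.09  -0.006]
```

```bash
python3 -m jog '[[[-0.7,3.5,0.3],[-0.02,0.02,0],4],[[-0.7,3.5,0.3],[0,0,0],4],[[0,3.5,0],[0,0,0],4],[[0,3.5,0],[0,0,0],4],[[0,2,0],[0,0,0],4],[[0,0,0],[0,0,0],4]]'; python3 - <<'E'
from h import *
goto((.501,-.291,.005),Rd(9.3))
E
```

```text
time_s: 2.67
eef_pos: [0.4954, -0.3048, 0.028]
eef_rot: [-0.702, 0.708, 0.054, -0.055]
wrist_force: [-0.7, 0.6, -0.1]
opening: 0.467
d cm [0.77 2.29 1.3 ] turn [ 0.009 -0.009 -0.002]
```

```bash
python3 -m jog '[[[0.4,0.6,1.0],[0.01,-0.01,0],4],[[0.3,0.6,0.4],[0,0,0],4],[[0,0.8,0],[0,0,0],4],[[0,0,0],[0,0,0],4]]'; python3 - <<'E'
from h import *
goto((.501,-.291,.005),Rd(9.3))
E
```

```text
time_s: 3.0
eef_pos: [0.4988, -0.2925, 0.009]
eef_rot: [0.705, -0.705, -0.055, 0.057]
wrist_force: [-0.7, 0.3, -0.3]
opening: 0.47
d cm [0.24 0.4  0.11] turn [-0.001 -0.004 -0.002]
```

```bash
python3 -m jog '[[[0.2,0.5,0.1],[0,0,0],4],[[0,0,0],[0,0,0],0],[[0,0,0],[0,0,0],0],[[0,0,0],[0,0,0],0],[[0,0,0],[0,0,0],0],[[0,0,0],[0,0,0],0],[[0,0,0],[0,0,0],0],[[0,0,0],[0,0,0],0]]'; python3 -m jog '[[[0,-4,0],[0,0,0],0],[[0,-4,0],[0,0,0],0],[[0,-3,0],[0,0,0],0],[[0,0,0],[0,0,0],0]]'; python3 - <<'E'
from h import *
goto((.405,-.43,.05),Rd(-2))
print(tool()[2]["opening"])
E
```

```text
time_s: 3.67
eef_pos: [0.5044, -0.2934, 0.0082]
eef_rot: [-0.703, 0.707, 0.058, -0.055]
wrist_force: [-0.2, -0.1, -0.2]
opening: 0.002
time_s: 4.0
eef_pos: [0.5011, -0.2907, 0.1176]
eef_rot: [0.706, -0.704, -0.055, 0.058]
wrist_force: [1.0, -1.1, 1.4]
opening: -0.0
d cm [-11.68   6.77 -12.24] turn [-0.002  0.195 -0.003]
-0.00029299682222502343
```

Grip missed; look.

```bash
python3 - <<'E'
from h import *
find("wrist",save="pics/w2.png",fish=True)
E
```

```text
wrist cap [146.  225.5] [ 0.352 -0.317]
wrist cap [328.9 258.8] [ 0.51  -0.321]
wrist cap [418.1 279.3] [ 0.588 -0.327]
wrist cap [221.4 383. ] [ 0.427 -0.468]
```

View pics/w2.png

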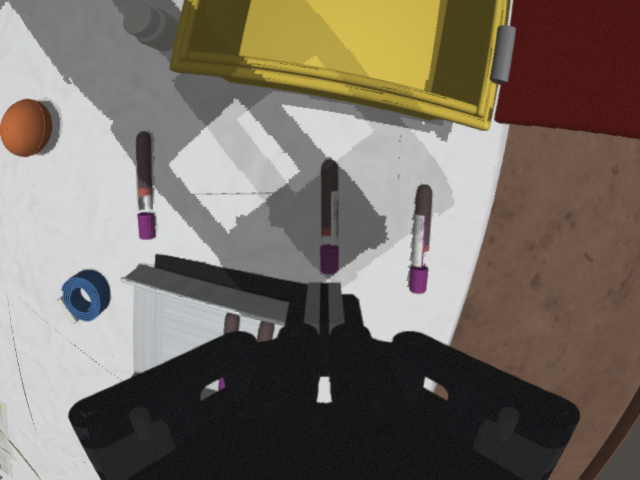

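Tube B hasn't moved (cap (329,259) → same world point), so the tips closed above its axis. I'll go lower.

```bash
python3 -m jog '[[[0,3.5,0],[0,0,0],4],[[0,3.5,0],[0,0,0],4],[[0,2.5,0],[0,0,0],4],[[0,1,0],[0,0,0],4],[[0,0.5,0],[0,0,0],4],[[0,0,0],[0,0,0],4]]'; python3 - <<'E'
from h import *
goto((.501,-.291,.001),Rd(9.3))
E
```

```text
time_s: 4.55
eef_pos: [0.4998, -0.2899, 0.0009]
eef_rot: [0.706, -0.704, -0.055, 0.057]
wrist_force: [-0.6, -0.1, 0.3]
opening: 0.471
d cm [ 0.1  -0.01 -0.13] turn [-0.002 -0.003 -0.003]
```

```bash
python3 -m jog '[[[0,0,0],[0,0,0],0],[[0,0,0],[0,0,0],0],[[0,0,0],[0,0,0],0],[[0,0,0],[0,0,0],0],[[0,0,0],[0,0,0],0],[[0,0,0],[0,0,0],0]]'; python3 -m jog '[[[0,-4,0],[0,0,0],0],[[0,-4,0],[0,0,0],0],[[0,-3,0],[0,0,0],0],[[0,0,0],[0,0.1,0],0],[[0,0,0],[0,0.095,0],0],[[0,0,0],[0,0,0],0]]'; python3 - <<'E'
from h import *
goto((.405,-.43,.05),Rd(-2))
E
```

```text
time_s: 5.05
eef_pos: [0.5026, -0.2922, 0.0056]
eef_rot: [-0.704, 0.706, 0.057, -0.056]
wrist_force: [-0.8, -1.1, -0.3]
opening: 0.001
time_s: 5.55
eef_pos: [0.5026, -0.2921, 0.122]
eef_rot: [-0.706, 0.708, -0.014, 0.016]
wrist_force: [-0.0, 0.0, 0.4]
opening: -0.001
d cm [ -9.18   7.22 -14.17] turn [ 0.003 -0.008  0.003]
```

```bash
python3 - <<'E'
from h import *
c=find("wrist",save="pics/w3.png",fish=True)
e,T,o=tool()
def pr(X):
    p=c["R"]@X+c["t"]; r=np.hypot(p[0],p[1]); th=np.arctan2(r,p[2]); K=c["K"]; return np.array([K[0,2]+K[0,0]*th*p[0]/r,K[1,2]+K[1,1]*th*p[1]/r]).round(1)
print("tcp px",pr(e),"below",pr(np.r_[e[:2],0.008]), "cam-tcp in tool",(T.T@(-c["R"].T@c["t"]-e)).round(3))
find("top",save="pics/top2.png")
f=c["frame"]; cv2.imwrite("pics/w3c.png",cv2.resize(f[140:420,180:460],None,fx=2,fy=2)[:,:,::-1])
E
```

```text
wrist cap [333.8 252.9] [ 0.51  -0.321]
wrist cap [153.4 255.7] [ 0.352 -0.317]
wrist cap [425.6 256. ] [ 0.588 -0.327]
tcp px [322.8 274.1] below [322.7 219.4] cam-tcp in tool [ 0.001 -0.174  0.071]
top cap [451.8 237.2] [ 0.462 -0.464]
top cap [452.  246.5] [ 0.436 -0.463]
top cap [402. 277.] [ 0.353 -0.318]
```

View pics/w3c.png

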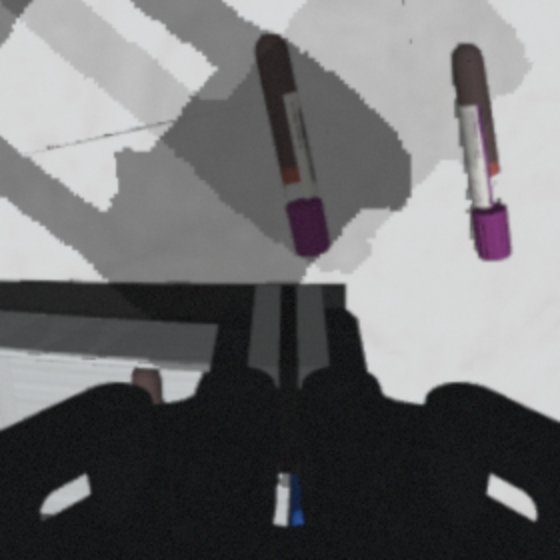

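```bash
python3 - <<'E'
from h import *
c=imaging.camera("wrist"); e,T,o=tool(); D=c["depth"]; print(e,o["opening"])
for u in (312,318,324,330,336,345):
    for v in (275,280,283,286,290,300):
        d=D[v,u]; O,r=ray(c,(u,v),True); rc=c["R"]@r; X=O+r*d/rc[2]
        print(u,v,round(float(d),3),(T.T@(X-e)).round(3),end=" | ")
    print()
E
```

```text
[ 0.50149087 -0.29106924  0.11980321] -0.002842949009621879
312 275 0.317 [-0.009  0.12  -0.051] | 312 280 0.318 [-0.009  0.12  -0.055] | 312 283 0.149 [-0.004 -0.037  0.011] | 312 286 0.146 [-0.004 -0.04   0.011] | 312 290 0.143 [-0.004 -0.043  0.011] | 312 300 0.134 [-0.004 -0.053  0.011] | 
318 275 0.315 [-0.004  0.118 -0.05 ] | 318 280 0.317 [-0.004  0.119 -0.055] | 318 283 0.149 [-0.002 -0.036  0.011] | 318 286 0.145 [-0.002 -0.041  0.011] | 318 290 0.141 [-0.002 -0.045  0.011] | 318 300 0.134 [-0.001 -0.053  0.011] | 
324 275 0.316 [ 0.001  0.119 -0.05 ] | 324 280 0.317 [ 0.001  0.119 -0.055] | 324 283 0.15 [ 0.001 -0.036  0.011] | 324 286 0.147 [ 0.001 -0.039  0.01 ] | 324 290 0.142 [ 0.001 -0.044  0.011] | 324 300 0.134 [ 0.001 -0.053  0.011] | 
330 275 0.317 [ 0.006  0.12  -0.051] | 330 280 0.318 [ 0.006  0.12  -0.055] | 330 283 0.149 [ 0.003 -0.037  0.011] | 330 286 0.146 [ 0.003 -0.04   0.011] | 330 290 0.142 [ 0.003 -0.044  0.011] | 330 300 0.134 [ 0.003 -0.053  0.011] | 
336 275 0.316 [ 0.011  0.12  -0.051] | 336 280 0.316 [ 0.011  0.118 -0.054] | 336 283 0.15 [ 0.006 -0.036  0.01 ] | 336 286 0.145 [ 0.005 -0.04   0.011] | 336 290 0.141 [ 0.005 -0.045  0.011] | 336 300 0.133 [ 0.005 -0.053  0.011] | 
345 275 0.317 [ 0.019  0.12  -0.051] | 345 280 0.317 [ 0.019  0.119 -0.055] | 345 283 0.319 [ 0.019  0.12  -0.058] | 345 286 0.316 [ 0.019  0.117 -0.06 ] | 345 290 0.318 [ 0.019  0.118 -0.064] | 345 300 0.143 [ 0.009 -0.044  0.007] |
```

The depth image shows the real fingertips 35 mm behind the reported TCP: table depth agrees with z=0, and the pads lie at their proper half-width. That explains the empty grasps. I'll work from the measured tip and confirm by contact force.

```bash
cat >> h.py <<'E'
OFF=0.035
def tip(p,R=None):
    "remaining move for the measured fingertip (35 mm behind reported TCP) to reach p"
    e,T,o=tool(); e=e-T[:,1]*OFF
    print("tip",e.round(4),"d cm",(T.T@(np.array(p)-e)*100).round(2),"turn",Ro.from_matrix(T.T@R).as_rotvec().round(3) if R is not None else "","open",round(float(o["opening"]),3),"F",o["wrist_force"].round(1))
E
python3 -m jog '[[[0,3.5,0],[0,-0.1,0],4],[[0,3.5,0],[0,-0.095,0],4],[[0,3.5,0],[0,0,0],4],[[0,2.5,0],[0,0,0],4],[[0,1,0],[0,0,0],4],[[0,0,0],[0,0,0],4]]'; python3 - <<'E'
from h import *
tip((.501,-.291,.001),Rd(9.3))
E
```

```text
time_s: 6.2
eef_pos: [0.5014, -0.2913, -0.0261]
eef_rot: [-0.704, 0.705, 0.064, -0.064]
wrist_force: [-0.5, 0.1, -0.4]
opening: 0.468
tip [ 0.5014 -0.2912  0.0089] d cm [-0.04  0.79  0.03] turn [ 0.001  0.02  -0.   ] open 0.468 F [-0.5  0.1 -0.4]
```

No contact at reported z = −26 mm, which confirms the offset.

```bash
python3 -m jog '[[[0,0.5,0],[0,0.02,0],4],[[0,0.25,0],[0,0,0],4],[[0,0,0],[0,0,0],0],[[0,0,0],[0,0,0],0],[[0,0,0],[0,0,0],0],[[0,0,0],[0,0,0],0],[[0,0,0],[0,0,0],0],[[0,0,0],[0,0,0],0]]'; python3 - <<'E'
from h import *
tip((.405,-.43,.05),Rd(-2))
E
```

```text
time_s: 6.87
eef_pos: [0.5056, -0.2946, -0.0256]
eef_rot: [-0.702, 0.708, 0.059, -0.055]
wrist_force: [-0.6, 0.4, 1.1]
opening: 0.119
tip [ 0.5054 -0.2944  0.0094] d cm [-12.06  -4.03 -11.81] turn [0.008 0.196 0.006] open 0.119 F [-0.6  0.4  1.1]
```

```bash
python3 -m jog '[[[0,-2,0],[0,0,0],0],[[0,-4,0],[0,0,0],0],[[0,-4,0],[0,0,0],0],[[0,0,0],[0,0,0],0]]'; python3 - <<'E'
from h import *
tip((.405,-.43,.08),Rd(-2))
find("wrist",save="pics/w4.png",fish=True)
E
```

```text
time_s: 7.2
eef_pos: [0.5027, -0.2921, 0.0748]
eef_rot: [-0.704, 0.706, 0.057, -0.056]
wrist_force: [1.2, -1.3, 1.3]
opening: 0.125
tip [ 0.5027 -0.2921  0.1098] d cm [-11.85   3.   -12.05] turn [0.002 0.195 0.001] open 0.125 F [ 1.2 -1.3  1.3]
wrist cap [119.6 237.7] [ 0.352 -0.317]
wrist cap [438.  243.9] [ 0.583 -0.285]
wrist cap [429.3 299. ] [ 0.588 -0.327]
wrist cap [323.  365.7] [ 0.519 -0.397]
```

```bash
python3 -m jog '[[[0,0,0],[0,0.1,0],0],[[0,0,0],[0,0.095,0],0],[[-2.4,0,-2.8],[0,0,0],0],[[-2.4,0,-2.8],[0,0,0],0],[[-2.4,0,-2.8],[0,0,0],0],[[-2.4,0,-2.8],[0,0,0],0],[[0,0,-2.8],[0,0,0],0],[[0,1,0],[0,0,0],0],[[0,0,0],[0,0,0],0]]'; python3 - <<'E'
from h import *
tip((.405,-.43,.025),Rd(-2))
E
```

```text
time_s: 8.0
eef_pos: [0.3933, -0.4269, 0.0541]
eef_rot: [0.709, -0.705, 0.017, -0.013]
wrist_force: [-0.7, 0.9, 0.2]
opening: 0.123
tip [ 0.3935 -0.4271  0.0891] d cm [ 1.2   6.4  -0.28] turn [-0.006 -0.007 -0.006] open 0.123 F [-0.7  0.9  0.2]
```

```bash
python3 -m jog '[[[0.8,2.5,-0.3],[0,0,0],0],[[0,2.5,0],[0,0,0],0],[[0,1.4,0],[0,0,0],0],[[0,0,0],[0,0,0],0]]'; python3 - <<'E'
from h import *
tip((.402,-.43,.018),Rd(-2))
E
```

```text
time_s: 8.33
eef_pos: [0.4013, -0.4281, -0.0139]
eef_rot: [0.71, -0.704, 0.017, -0.013]
wrist_force: [0.0, 0.7, -0.5]
opening: 0.12
tip [ 0.4015 -0.4284  0.0211] d cm [ 0.05  0.31 -0.16] turn [-0.008 -0.007 -0.006] open 0.12 F [ 0.   0.7 -0.5]
```

```bash
python3 -m jog '[[[0,0.3,0],[0,0,0],0],[[0,0,0],[0,0,0],2.6],[[0,0,0],[0,0,0],2.6],[[0,0,0],[0,0,0],2.6],[[0,0,0],[0,0,0],2.6],[[0,-3,0],[0,0,0],2.6],[[0,-4,0],[0,0,0],3],[[0,-4,0],[0,0,0],4],[[0,0,0],[0,0,0],4]]'; python3 - <<'E'
from h import *
find("wrist",save="pics/w5.png",fish=True)
tip((.348,-.286,.05),Rd(5.5))
E
```

```text
time_s: 9.08
eef_pos: [0.4031, -0.4257, 0.0981]
eef_rot: [0.711, -0.703, 0.016, -0.011]
wrist_force: [1.5, -2.2, 1.2]
opening: 0.468
wrist cap [245.7  83.9] [ 0.352 -0.317]
wrist cap [551.8 101.3] [ 0.588 -0.327]
wrist cap [322.  268.4] [ 0.4   -0.457]
wrist cap [365.6 274.8] [ 0.433 -0.463]
wrist cap [400.8 275.5] [ 0.461 -0.465]
tip [ 0.4025 -0.4249  0.1302] d cm [-5.91  8.26 13.56] turn [-0.014 -0.135 -0.009] open 0.469 F [ 0.4 -0.3  0.3]
```

View pics/w5.png

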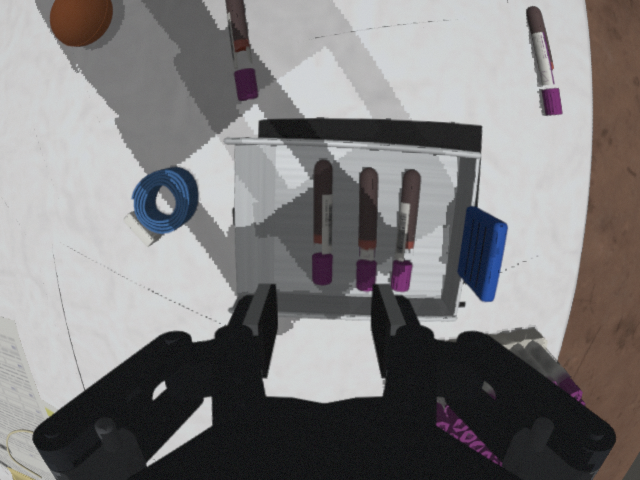

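Tube B now lies in the tray at (322,220) beside the other two, at (368,220) and (408,220). Next is C.

```bash
python3 -m jog '[[[0,0,0],[-0.01,-0.1,0],4],[[0,0,0],[0,-0.04,0],4],[[-1.2,0,3.4],[0,0,0],4],[[-1.2,0,3.4],[0,0,0],4],[[-1.2,0,3.4],[0,0,0],4],[[-1.2,0,3.2],[0,0,0],4],[[0,0,0],[0,0,0],4],[[0,2,0],[0,0,0],4],[[0,2,0],[0,0,0],4],[[0,2,0],[0,0,0],4],[[0,0,0],[0,0,0],4]]'; python3 - <<'E'
from h import *
tip((.344,-.286,.001),Rd(5.5))
E
```

```text
time_s: 10.05
eef_pos: [0.3368, -0.2915, 0.0329]
eef_rot: [-0.705, 0.707, 0.036, -0.04]
wrist_force: [-0.2, 0.4, -0.5]
opening: 0.469
tip [ 0.337  -0.2914  0.0679] d cm [0.79 6.68 0.48] turn [ 0.003  0.012 -0.005] open 0.469 F [-0.2  0.4 -0.5]
```

```bash
python3 -m jog '[[[0.5,2.5,0.3],[0,0.01,0],4],[[0.3,2.5,0.2],[0,0,0],4],[[0,1.3,0],[0,0,0],4],[[0,0.6,0],[0,0,0],3],[[0,0.2,0],[0,0,0],3]]';  python3 - <<'E'
from h import *
tip((.344,-.286,0),Rd(5.5))
E
python3 -m jog '[[[0,0.1,0],[0,0,0],0],[[0,0.1,0],[0,0,0],0],[[0,0.1,0],[0,0,0],0],[[0,0,0],[0,0,0],0],[[0,0,0],[0,0,0],0],[[0,0,0],[0,0,0],0]]'; python3 - <<'E'
from h import *
tip((.344,-.286,0),Rd(5.5))
E
```

```text
time_s: 10.47
eef_pos: [0.3494, -0.293, -0.0315]
eef_rot: [-0.702, 0.71, 0.034, -0.034]
wrist_force: [-10.9, 10.4, 36.1]
opening: 0.356
tip [ 0.3493 -0.2926  0.0035] d cm [-0.47  0.34  0.71] turn [ 0.011  0.001 -0.   ] open 0.356 F [-10.9  10.4  36.1]
time_s: 10.97
eef_pos: [0.3524, -0.2977, -0.0295]
eef_rot: [-0.7, 0.712, 0.036, -0.033]
wrist_force: [-0.2, -0.7, -0.6]
opening: 0.12
tip [ 0.3522 -0.2971  0.0055] d cm [-0.72  0.53  1.19] turn [0.017 0.001 0.003] open 0.12 F [-0.2 -0.7 -0.6]
```

```bash
python3 -m jog '[[[0,-2,0],[0,0,0],0],[[0,-4,0],[0,0,0],0],[[0,-4,0],[0,0,0],0],[[0,0,0],[0,0.1,0],0],[[0,0,0],[0,0.03,0],0],[[0.8,0,-3.4],[0,0,0],0],[[0.8,0,-3.4],[0,0,0],0],[[0.8,0,-3.4],[0,0,0],0],[[0.4,0,-3.4],[0,0,0],0],[[0,0,0],[0,0,0],0]]'; python3 - <<'E'
from h import *
tip((.374,-.43,.03),Rd(-2))
E
```

```text
time_s: 11.8
eef_pos: [0.3735, -0.434, 0.075]
eef_rot: [-0.703, 0.711, -0.012, 0.014]
wrist_force: [-0.2, 1.1, 0.7]
opening: 0.124
tip [ 0.3735 -0.4336  0.11  ] d cm [0.02 8.   0.46] turn [ 0.012 -0.002  0.002] open 0.124 F [-0.2  1.1  0.7]
```

```bash
python3 -m jog '[[[0,3,0.3],[0,0,0],0],[[0,3,0],[0,0,0],0],[[0,2.3,0],[0,0,0],0],[[0,0.3,0],[0,0,0],0],[[0,0,0],[0,0,0],2.4],[[0,0,0],[0,0,0],2.4],[[0,0,0],[0,0,0],2.4],[[0,0,0],[0,0,0],2.4]]';  python3 -m jog '[[[0,-3,0],[0,0,0],2.6],[[0,-4,0],[0,0,0],3],[[0,-4,0],[0,0,0],4],[[0,0,0],[0,0,0],4]]';python3 - <<'E'
from h import *
find("wrist",save="pics/w6.png",fish=True)
tip((.579,-.297,.1),Rd(9.4))
find("top")
E
```

```text
time_s: 12.47
eef_pos: [0.3741, -0.4352, -0.0114]
eef_rot: [-0.702, 0.712, -0.013, 0.015]
wrist_force: [0.2, -0.1, 0.5]
opening: 0.281
time_s: 12.8
eef_pos: [0.374, -0.4332, 0.1052]
eef_rot: [-0.701, 0.712, -0.013, 0.015]
wrist_force: [1.6, -1.7, 1.0]
opening: 0.467
wrist cap [573.3  93.2] [ 0.588 -0.327]
wrist cap [358.5 250.8] [ 0.401 -0.456]
wrist cap [322.9 256.8] [ 0.373 -0.46 ]
wrist cap [400.6 257.5] [ 0.434 -0.463]
wrist cap [433.9 257.8] [ 0.462 -0.465]
tip [ 0.3732 -0.4316  0.1375] d cm [20.02  3.61 14.31] turn [ 0.013 -0.204  0.001] open 0.466 F [ 1.  -0.4  0. ]
top cap [401.5 194.9] [ 0.589 -0.328]
top cap [449.3 267.2] [ 0.377 -0.452]
```

```bash
python3 -m jog '[[[0,0,0],[-0,-0.1,0],4],[[0,0,0],[0.01,-0.105,0],4],[[3.3,0,2.4],[0,0,0],4],[[3.3,0,2.4],[0,0,0],4],[[3.3,0,2.4],[0,0,0],4],[[3.3,0,2.4],[0,0,0],4],[[3.3,0,2.4],[0,0,0],4],[[3.3,0,2.4],[0,0,0],4],[[0,0,0],[0,0,0],4],[[0,2.5,0],[0,0,0],4],[[0,2.5,0],[0,0,0],4],[[0,0,0],[0,0,0],4]]'; python3 - <<'E'
from h import *
tip((.579,-.297,.006),Rd(9.4))
E
```

```text
time_s: 13.9
eef_pos: [0.5448, -0.2439, 0.0421]
eef_rot: [0.706, -0.703, -0.061, 0.064]
wrist_force: [-1.1, 0.8, -1.0]
opening: 0.47
tip [ 0.545  -0.244   0.0771] d cm [ 2.45  7.07 -5.84] turn [-0.004  0.012 -0.004] open 0.47 F [-1.1  0.8 -1. ]
```

```bash
python3 -m jog '[[[1.2,0,-3],[0,0.01,0],4],[[1.2,0,-2.8],[0,0,0],4],[[0,0,0],[0,0,0],4],[[0,2.5,0],[0,0,0],3.5],[[0,2.5,0],[0,0,0],3.5],[[0,1.3,0],[0,0,0],3.5],[[0,0.2,0],[0,0,0],3.5]]'; python3 - <<'E'
from h import *
tip((.579,-.297,.006),Rd(9.4))
E
```

```text
time_s: 14.48
eef_pos: [0.5743, -0.2987, -0.0254]
eef_rot: [0.708, -0.702, -0.054, 0.062]
wrist_force: [-1.0, 0.4, -0.2]
opening: 0.412
tip [ 0.5746 -0.2989  0.0096] d cm [0.46 0.36 0.11] turn [-0.009  0.    -0.01 ] open 0.412 F [-1.   0.4 -0.2]
```

```bash
python3 -m jog '[[[0.4,0.3,0.1],[0,0,0],3.5],[[0,0.1,0],[0,0,0],0],[[0,0,0],[0,0,0],0],[[0,0,0],[0,0,0],0],[[0,0,0],[0,0,0],0],[[0,0,0],[0,0,0],0],[[0,0,0],[0,0,0],0]]'; python3 -m jog '[[[0,-2,0],[0,0,0],0],[[0,-4,0],[0,0,0],0],[[0,-4,0],[0,0,0],0],[[0,-4,0],[0,0,0],0],[[0,0,0],[0,0.1,0],0],[[0,0,0],[0,0.1,0],0]]'; python3 - <<'E'
from h import *
tip((.39,-.43,.11),Rd(-2))
find("top")
E
```

```text
time_s: 15.07
eef_pos: [0.5797, -0.2976, -0.0249]
eef_rot: [0.707, -0.703, -0.055, 0.061]
wrist_force: [1.1, 0.4, -1.3]
opening: 0.121
time_s: 15.57
eef_pos: [0.5796, -0.2972, 0.1209]
eef_rot: [0.709, -0.704, 0.018, -0.01]
wrist_force: [-1.1, 0.8, -0.7]
opening: 0.118
tip [ 0.58   -0.2975  0.1559] d cm [-18.41   4.7  -14.02] turn [-0.007 -0.004 -0.011] open 0.118 F [-1.1  0.8 -0.7]
top cap [451.8 237.2] [ 0.462 -0.464]
top cap [452.  246.5] [ 0.436 -0.463]
top cap [450.3 258.2] [ 0.402 -0.456]
top cap [452.3 267.9] [ 0.375 -0.46 ]
```

```bash
python3 -m jog '[[[-2.6,0,-2.3],[0,0,0],0],[[-2.6,0,-2.3],[0,0,0],0],[[-2.6,0,-2.3],[0,0,0],0],[[-2.6,0,-2.3],[0,0,0],0],[[-2.6,0,-2.3],[0,0,0],0],[[-2.6,0,-2.3],[0,0,0],0],[[0,2,0],[0,0,0],0],[[0,2,0],[0,0,0],0],[[0,0,0],[0,0,0],0]]'; python3 - <<'E'
from h import *
tip((.419,-.43,.03),Rd(-2))
E
```

```text
time_s: 16.37
eef_pos: [0.4139, -0.4361, 0.0848]
eef_rot: [-0.707, 0.707, -0.009, 0.007]
wrist_force: [-1.1, 0.1, -1.1]
opening: 0.123
tip [ 0.414  -0.436   0.1198] d cm [0.51 8.98 0.62] turn [ 0.001  0.013 -0.003] open 0.123 F [-1.1  0.1 -1.1]
```

```bash
python3 -m jog '[[[0.3,3,0.4],[0,0.013,0],0],[[0.2,3,0.2],[0,0,0],0],[[0,2.2,0],[0,0,0],0],[[0,0.6,0],[0,0,0],0],[[0,0,0],[0,0,0],0]]'; python3 - <<'E'
from h import *
tip((.419,-.43,.03),Rd(-2))
E
```

```text
time_s: 16.78
eef_pos: [0.4208, -0.4317, -0.0026]
eef_rot: [-0.706, 0.708, -0.01, 0.01]
wrist_force: [0.1, 0.3, -0.0]
opening: 0.12
tip [ 0.4208 -0.4315  0.0324] d cm [-0.19  0.24  0.15] turn [ 0.004  0.008 -0.   ] open 0.12 F [ 0.1  0.3 -0. ]
```

```bash
python3 -m jog '[[[-0.2,0.2,0],[0,0,0],0],[[0,0,0],[0,0,0],2.2],[[0,0,0],[0,0,0],2.2],[[0,0,0],[0,0,0],2.2],[[0,0,0],[0,0,0],2.2],[[0,-3,0],[0,0,0],2.4],[[0,-4,0],[0,0,0],3],[[0,-4,0],[0,0,0],5],[[0,-3,0],[0,0,0],5],[[0,0,0],[0,0,0],5]]';python3 - <<'E'
from h import *
c=find("wrist",save="pics/w7.png",fish=True)
tip((.5,-.43,.12),Rd(-2))
find("top",save="pics/top3.png")
E
```

```text
time_s: 17.62
eef_pos: [0.4204, -0.4323, 0.1481]
eef_rot: [-0.704, 0.71, -0.007, 0.009]
wrist_force: [1.2, -0.3, 1.3]
opening: 0.585
wrist cap [309.  242.1] [ 0.407 -0.46 ]
wrist cap [269.5 242.6] [ 0.372 -0.46 ]
wrist cap [338.9 244.2] [ 0.434 -0.463]
wrist cap [368.7 245.3] [ 0.461 -0.464]
tip [ 0.4199 -0.4314  0.1809] d cm [8.   6.1  0.37] turn [0.007 0.011 0.002] open 0.587 F [ 0.7 -0.2  0.1]
top cap [449.4 237.7] [ 0.461 -0.457]
top cap [450.8 246.4] [ 0.436 -0.46 ]
top cap [453.2 256.8] [ 0.406 -0.465]
```

View pics/w7.png

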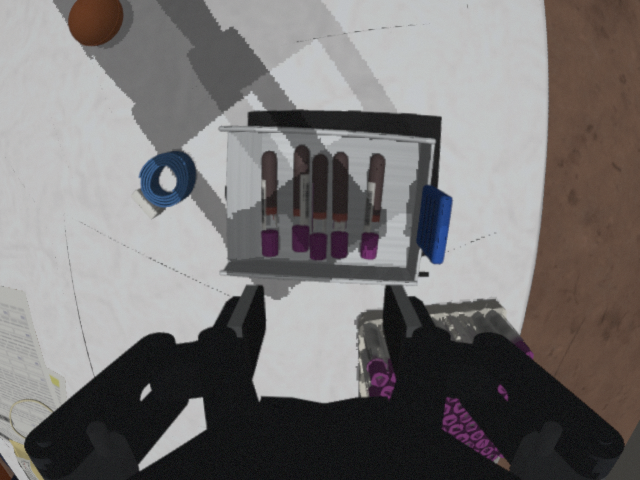

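All five tubes lie in the tray (caps at (270–370,243)). Next I'll check for a hidden sixth and measure the handle by depth.

```bash
cat >> h.py <<'E'
def cloud(c,m,fish=False):
    v,u=np.nonzero(m&(c["depth"]>0)); K=c["K"]; x=(u-K[0,2])/K[0,0]; y=(v-K[1,2])/K[1,1]; d=c["depth"][v,u]
    if fish:
        r=np.hypot(x,y)+1e-9; s=np.tan(r)/r; x,y=x*s,y*s
    return (np.c_[x*d,y*d,d]-c["t"])@c["R"]
E
python3 - <<'E'
from h import *
c=imaging.camera("wrist"); h=cv2.cvtColor(c["frame"],cv2.COLOR_RGB2HSV).astype(int)
m=(h[:,:,0]>105)&(h[:,:,0]<125)&(h[:,:,1]>150); m[:, :400]=0
P=cloud(c,m,True); print(P.min(0).round(3),P.max(0).round(3)); Q=P[P[:,2]>np.percentile(P[:,2],97)-.006]; print(len(Q),Q.mean(0).round(3),Q.min(0).round(3),Q.max(0).round(3))
q=Q[:,:2]-Q[:,:2].mean(0); d=np.linalg.svd(q)[2][0]; print("handle dir",d.round(3))
for n in ("scene","top"):
    k=imaging.camera(n); h=cv2.cvtColor(k["frame"],cv2.COLOR_RGB2HSV).astype(int); mm=(h[:,:,0]>135)&(h[:,:,0]<165)&(h[:,:,1]>80)
    print(n,[(ce.round(0).tolist(),onz(k,ce,.01)[:2].round(2).tolist()) for A,ce,_ in blobs(mm,6)])
    if n=="top": np.savez("top4.npz",**k)
E
```

```text
[ 0.495 -0.453  0.04 ] [ 0.507 -0.405  0.087]
896 [ 0.501 -0.428  0.084] [ 0.496 -0.453  0.08 ] [ 0.507 -0.405  0.087]
handle dir [-0.08  -0.997]
scene [([558.0, 309.0], [0.61, -0.61]), ([627.0, 302.0], [0.7, -0.74]), ([624.0, 315.0], [0.66, -0.74]), ([620.0, 330.0], [0.61, -0.73]), ([475.0, 329.0], [0.46, -0.46]), ([467.0, 343.0], [0.42, -0.46]), ([616.0, 345.0], [0.57, -0.73]), ([459.0, 358.0], [0.38, -0.46]), ([613.0, 361.0], [0.52, -0.73]), ([609.0, 378.0], [0.48, -0.73])]
top [([550.0, 179.0], [0.62, -0.76]), ([596.0, 178.0], [0.62, -0.89]), ([515.0, 200.0], [0.57, -0.65]), ([574.0, 185.0], [0.6, -0.82]), ([597.0, 185.0], [0.6, -0.89]), ([552.0, 193.0], [0.58, -0.76]), ([575.0, 193.0], [0.58, -0.82]), ([583.0, 200.0], [0.56, -0.84]), ([553.0, 208.0], [0.54, -0.76]), ([599.0, 207.0], [0.54, -0.89]), ([577.0, 215.0], [0.52, -0.82]), ([600.0, 215.0], [0.52, -0.88]), ([553.0, 223.0], [0.5, -0.75]), ([578.0, 230.0], [0.47, -0.82]), ([597.0, 230.0], [0.47, -0.87]), ([555.0, 238.0], [0.45, -0.75]), ([579.0, 245.0], [0.43, -0.82]), ([450.0, 246.0], [0.44, -0.46]), ([556.0, 253.0], [0.41, -0.75])]
```

View pics/top3.png

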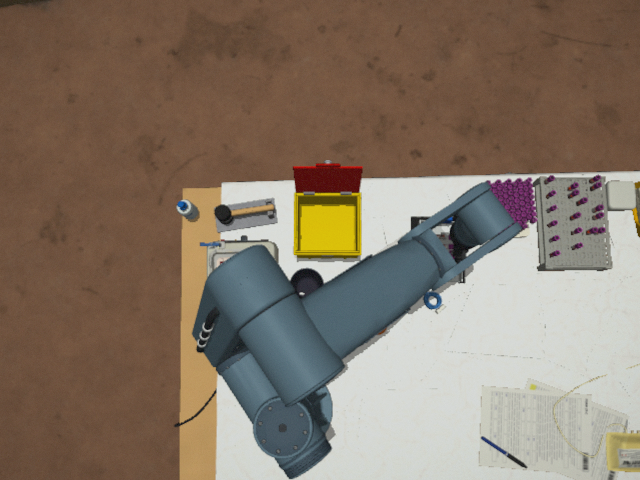

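No further tube is in sight. Now I'll grip the tray handle at (0.501,-0.429).

```bash
python3 -m jog '[[[0,0,0],[0.007,0.06,0],5],[[4,0,0.2],[0,0,0],5],[[4,0,0.2],[0,0,0],5],[[0,0,0],[0,0,0],5],[[0,2.5,0],[0,0,0],5],[[0,2.5,0],[0,0,0],5],[[0,0,0],[0,0,0],4],[[0,0,0],[0,0,0],4]]';python3 - <<'E'
from h import *
tip((.501,-.429,.05),Rd(-4.6))
E
```

```text
time_s: 18.53
eef_pos: [0.4924, -0.421, 0.0676]
eef_rot: [0.718, -0.695, 0.04, -0.023]
wrist_force: [0.4, -0.4, 1.0]
opening: 0.473
tip [ 0.4932 -0.4222  0.1026] d cm [ 0.98  5.22 -0.78] turn [-0.032 -0.009 -0.026] open 0.473 F [ 0.4 -0.4  1. ]
```

```bash
python3 -m jog '[[[0.8,0,-0.7],[-0.03,-0.009,-0.026],4],[[0.2,1,0],[0,0,0],4],[[0,2,0],[0,0,0],4],[[0,1.8,0],[0,0,0],4],[[0,0.3,0],[0,0,0],4],[[0,0,0],[0,0,0],4]]';python3 - <<'E'
from h import *
tip((.501,-.429,.05),Rd(-4.6))
E
```

```text
time_s: 19.03
eef_pos: [0.5004, -0.4289, 0.0153]
eef_rot: [0.708, -0.705, 0.03, -0.028]
wrist_force: [0.0, 0.5, 0.2]
opening: 0.469
tip [ 0.5004 -0.4291  0.0503] d cm [0.06 0.03 0.01] turn [-0.004 -0.002 -0.002] open 0.469 F [0.  0.5 0.2]
```

```bash
python3 -m jog '[[[0,0,0],[0,0,0],0],[[0,0,0],[0,0,0],0],[[0,0,0],[0,0,0],0],[[0,0,0],[0,0,0],0],[[0,0,0],[0,0,0],0],[[0,0,0],[0,0,0],0]]';python3 -m jog '[[[0,-0.8,0],[0,0,0],0],[[0,-1.5,0],[0,0,0],0],[[0,-2,0],[0,0,0],0],[[0,-2,0],[0,0,0],0],[[0,-2,0],[0,0,0],0],[[0,-2,0],[0,0,0],0],[[0,-2,0],[0,0,0],0],[[0,0,0],[0,0,0],0]]';python3 - <<'E'
from h import *
tip((.48,-.36,.25),Rd(-92))
find("wrist",save="pics/w8.png",fish=True)
E
```

```text
time_s: 19.53
eef_pos: [0.501, -0.43, 0.0185]
eef_rot: [0.708, -0.705, 0.029, -0.029]
wrist_force: [-1.2, 0.4, -3.4]
opening: 0.111
time_s: 20.2
eef_pos: [0.4997, -0.4284, 0.1478]
eef_rot: [0.709, -0.704, 0.031, -0.028]
wrist_force: [0.9, -0.5, -2.2]
opening: 0.112
tip [ 0.4999 -0.4286  0.1828] d cm [-2.57 -6.66  6.73] turn [-0.003  1.523 -0.009] open 0.112 F [ 0.9 -0.5 -2.2]
```

View pics/w8.png

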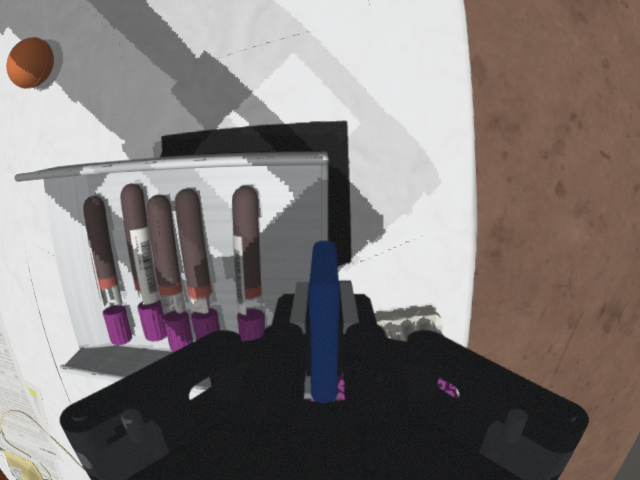

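Tray is held level with all five tubes inside. Yaw −90° slowly.

```bash
python3 -m jog '[[[0,-0.3,0],[0,0.05,0],0],[[0,-0.3,0],[0,0.08,0],0],[[0,-0.3,0],[0,0.08,0],0],[[0,-0.3,0],[0,0.08,0],0],[[0,-0.3,0],[0,0.08,0],0],[[0,-0.3,0],[0,0.08,0],0],[[0,-0.3,0],[0,0.08,0],0],[[0,-0.3,0],[0,0.08,0],0],[[0,-0.3,0],[0,0.08,0],0],[[0,-0.3,0],[0,0.08,0],0]]';python3 -m jog '[[[0,-0.3,0],[0,0.08,0],0],[[0,-0.3,0],[0,0.08,0],0],[[0,-0.3,0],[0,0.08,0],0],[[0,-0.3,0],[0,0.08,0],0],[[0,-0.3,0],[0,0.08,0],0],[[0,-0.3,0],[0,0.08,0],0],[[0,-0.3,0],[0,0.08,0],0],[[0,-0.3,0],[0,0.08,0],0],[[0,-0.3,0],[0,0.08,0],0],[[0,-0.3,0],[0,0.04,0],0],[[0,0,0],[0,0,0],0]]';python3 - <<'E'
from h import *
tip((.48,-.36,.25),Rd(-92)); print(tool()[2]["q"].round(2))
k=imaging.camera("top"); h=cv2.cvtColor(k["frame"],cv2.COLOR_RGB2HSV).astype(int)
m=(h[:,:,0]>20)&(h[:,:,0]<35)&(h[:,:,1]>150)&(h[:,:,2]>80); m[:150]=0;m[280:]=0;m[:,:280]=0;m[:,380:]=0
P=cloud(k,m); R=P[(P[:,2]>.1)&(P[:,2]<.125)]; print("rim",R.min(0).round(3),R.max(0).round(3),np.percentile(R,[2,98],axis=0).round(3).tolist()); r=cv2.minAreaRect((R[:,:2]).astype(np.float32)); print(r)
m=((h[:,:,0]<6)|(h[:,:,0]>174))&(h[:,:,1]>180); m[210:]=0;m[:150]=0;m[:,:290]=0;m[:,370:]=0
L=cloud(k,m); print("lid",np.percentile(L,[2,50,98],axis=0).round(3).tolist())
E
```

```text
time_s: 21.08
eef_pos: [0.4928, -0.4205, 0.1579]
eef_rot: [0.644, -0.633, 0.314, -0.293]
wrist_force: [-0.1, 0.5, -3.4]
opening: 0.11
time_s: 22.0
eef_pos: [0.4853, -0.4133, 0.1658]
eef_rot: [0.469, -0.468, 0.552, -0.506]
wrist_force: [-0.6, -1.2, -2.3]
opening: 0.111
tip [ 0.4868 -0.415   0.2007] d cm [-5.59 -4.62 -1.57] turn [ 0.046 -0.085 -0.046] open 0.111 F [-0.6 -1.2 -2.3]
[-0.89  0.4   1.41 -0.    1.4   0.8 ]
rim [ 0.406 -0.202  0.1  ] [ 0.58  -0.021  0.121] [[0.41, -0.201, 0.101], [0.577, -0.021, 0.118]]
((0.4924285113811493, -0.11029781401157379), (0.17935490608215332, 0.1709020435810089), 87.95244598388672)
lid [[0.578, -0.194, 0.123], [0.591, -0.113, 0.214], [0.603, -0.033, 0.29]]
```

```bash
python3 -m jog '[[[0,0,0],[0.046,-0.085,0],0],[[-0.8,-0.3,0],[0,0,0],0],[[-1.5,-0.3,0.2],[0,0,0],0],[[-1.5,0,0.2],[0,0,0],0],[[-1.5,0,0.2],[0,0,0],0],[[-1.5,0,0.2],[0,0,0],0],[[-1.5,0,0],[0,0,0],0],[[-0.8,0,0],[0,0,0],0],[[0,0,0],[0,0,0],0]]';python3 - <<'E'
from h import *
goto((.492,-.3195,.17),Rd(-92)); print(tool()[2]["q"].round(2))
c=find("wrist",save="pics/w9.png",fish=True)
E
```

```text
time_s: 22.8
eef_pos: [0.4956, -0.3084, 0.1719]
eef_rot: [0.504, -0.48, 0.522, -0.493]
wrist_force: [0.1, -0.3, -2.9]
opening: 0.108
d cm [ 1.13  0.13 -0.33] turn [ 0.006  0.005 -0.053]
[-0.78  0.25  1.58  0.04  1.35  0.81]
wrist cap [237.5 320.3] [ 0.374 -0.203]
wrist cap [178.5 326. ] [ 0.363 -0.13 ]
```

View pics/w9.png

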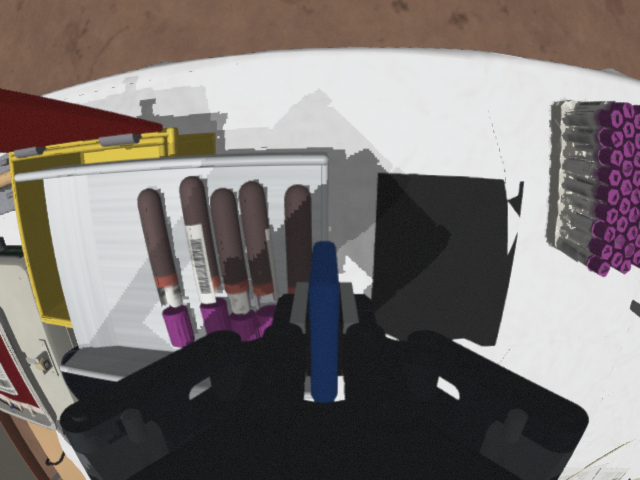

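The tray lip is over the box (yellow rim at left, (40,200)). Tip in stages about the lip.

```bash
python3 -m jog '[[[0.3,-1.3,0],[0,0,-0.08],0],[[0.2,-1.3,0],[0,0,-0.08],0],[[0.2,-1.3,0],[0,0,-0.08],0],[[0.2,-1.3,0],[0,0,-0.08],0],[[0,-1.3,0],[0,0,-0.08],0],[[0,0,0],[0,0,0],0]]';python3 - <<'E'
from h import *
e,T,o=tool(); print("tilt",np.degrees(np.arccos(-T[2,1])).round(1),"lip",(e-T[:,0]*.1645).round(3),o["q"].round(2))
E
```

```text
time_s: 23.35
eef_pos: [0.4954, -0.3153, 0.2394]
eef_rot: [-0.389, 0.576, -0.412, 0.588]
wrist_force: [-0.7, -0.2, -2.9]
opening: 0.113
tilt 20.9 lip [ 0.501 -0.162  0.181] [-0.58  0.08  1.69 -0.34  1.2   1.12]
```

```bash
python3 -m jog '[[[-0.2,-1.0,0],[0,0,-0.09],0],[[-0.3,-1.0,-0.1],[0,0,-0.09],0],[[-0.3,-1.1,-0.2],[0,0,-0.09],0],[[-0.3,-1.1,-0.2],[0,0,-0.09],0],[[0,0,0],[0,0,0],0]]';python3 - <<'E'
from h import *
e,T,o=tool(); print("tilt",np.degrees(np.arccos(-T[2,1])).round(1),"lip",(e-T[:,0]*.1645).round(3),o["q"].round(2))
E
```

```text
time_s: 23.77
eef_pos: [0.4916, -0.2883, 0.2727]
eef_rot: [-0.273, 0.64, -0.301, 0.652]
wrist_force: [0.5, 0.7, -3.0]
opening: 0.11
tilt 42.1 lip [ 0.497 -0.166  0.162] [-0.34  0.04  1.8  -0.77  1.17  1.53]
```

```bash
python3 -m jog '[[[-0.7,-1.1,0],[0,0,-0.085],0],[[-0.7,-1.1,0],[0,0,-0.085],0],[[0,0,0],[0,0,0],0],[[0,0,0],[0,0,0],0],[[0,0,0],[0,0,0],0],[[0,0,0],[0,0,0],0],[[0,0,0],[0,0,0],0]]';python3 - <<'E'
from h import *
e,T,o=tool(); print("tilt",np.degrees(np.arccos(-T[2,1])).round(1),"lip",(e-T[:,0]*.1645).round(3),o["q"].round(2),o["wrist_force"])
find("wrist",save="pics/w10.png",fish=True)
E
```

```text
time_s: 24.35
eef_pos: [0.4927, -0.2675, 0.2769]
eef_rot: [-0.217, 0.662, -0.253, 0.671]
wrist_force: [-0.2, -1.5, -2.4]
opening: 0.107
tilt 51.2 lip [ 0.498 -0.165  0.149] [-0.23  0.09  1.83 -0.95  1.23  1.74] [-0.15124002 -1.45249471 -2.35351675]
wrist cap [ 12.3 240.9] [ 0.492 -0.144]
wrist cap [ 47.6 249. ] [ 0.474 -0.177]
```

View pics/w10.png

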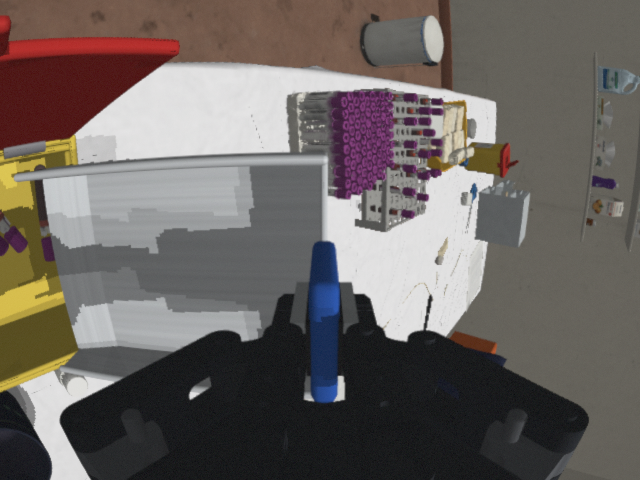

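The tray is empty and the tubes are in the box at the left. Level the tray, back off and turn back.

```bash
python3 -m jog '[[[1.2,0,0],[0,0,0.08],0],[[1.2,0,0],[0,0,0.1],0],[[1.2,0,0],[0,0,0.1],0],[[1.2,0,0],[0,0,0.1],0],[[1.2,0,0],[0,0,0.1],0],[[1.2,0,0],[0,0,0.1],0],[[1.2,0,0],[0,0,0.1],0],[[1.2,0,0],[0,0,0.1],0],[[1.2,0,0],[0,0,0.1],0],[[0.5,0,0],[0,0,0.03],0],[[0,0,0],[0,0,0],0]]';python3 - <<'E'
from h import *
e,T,o=tool(); print("lip",(e-T[:,0]*.1645).round(3),o["q"].round(2))
tip((.5,-.43,.2),Rd(-92)); tip((.5,-.43,.2),Rd(-4.6))
E
```

```text
time_s: 25.32
eef_pos: [0.4855, -0.3779, 0.3378]
eef_rot: [0.504, -0.472, 0.52, -0.503]
wrist_force: [-0.6, -0.6, -2.6]
opening: 0.107
lip [ 0.493 -0.214  0.346] [-0.88  0.21  1.3   0.04  1.66  0.74]
tip [ 0.485  -0.3796  0.3727] d cm [ 5.81 17.03  1.5 ] turn [-0.014 -0.012 -0.049] open 0.107 F [-0.6 -0.6 -2.6]
tip [ 0.485  -0.3796  0.3727] d cm [ 5.81 17.03  1.5 ] turn [-0.049 -1.537 -0.029] open 0.107 F [-0.6 -0.6 -2.6]
```

```bash
python3 -m jog '[[[3,0,1],[-0.014,0,-0.045],0],[[2.8,1,0.5],[0,-0.12,0],0],[[0,1,0],[0,-0.12,0],0],[[0,1,0],[0,-0.12,0],0],[[0,1,0],[0,-0.12,0],0],[[0,1,0],[0,-0.12,0],0],[[0,1,0],[0,-0.12,0],0],[[0,1,0],[0,-0.12,0],0],[[0,1,0],[0,-0.12,0],0],[[0,1,0],[0,-0.12,0],0],[[0,1,0],[0,-0.12,0],0],[[0,1,0],[0,-0.12,0],0]]';python3 -m jog '[[[0,1,0],[0,-0.12,0],0],[[0,1,0],[0,-0.1,0],0],[[0,0,0],[0,0,0],0]]';python3 - <<'E'
from h import *
tip((.503,-.429,.1),Rd(-4.6))
E
```

```text
time_s: 26.32
eef_pos: [0.4965, -0.4431, 0.2286]
eef_rot: [-0.694, 0.709, -0.086, 0.09]
wrist_force: [0.3, 0.0, -2.1]
opening: 0.112
time_s: 26.57
eef_pos: [0.4959, -0.4412, 0.2063]
eef_rot: [-0.699, 0.716, -0.004, 0.005]
wrist_force: [-0.8, 1.7, -2.4]
opening: 0.113
tip [ 0.4959 -0.4403  0.2413] d cm [ 0.68 14.1   1.48] turn [0.024 0.067 0.002] open 0.113 F [-0.8  1.7 -2.4]
```

```bash
python3 -m jog '[[[0.4,3,0.8],[0.024,0.067,0],0],[[0.2,3,0.6],[0,0,0],0],[[0,3,0],[0,0,0],0],[[0,3,0],[0,0,0],0],[[0,2,0],[0,0,0],0],[[0,1.5,0],[0,0,0],0],[[0,0,0],[0,0,0],0]]';python3 - <<'E'
from h import *
tip((.501,-.429,.054),Rd(-4.6))
E
```

```text
time_s: 27.15
eef_pos: [0.5073, -0.4297, 0.0548]
eef_rot: [-0.701, 0.711, -0.032, 0.04]
wrist_force: [-1.1, 1.5, -3.5]
opening: 0.111
tip [ 0.507  -0.4291  0.0898] d cm [-0.64  3.57  0.  ] turn [ 0.014 -0.021  0.012] open 0.111 F [-1.1  1.5 -3.5]
```

```bash
python3 -m jog '[[[-0.4,1,0],[0.014,-0.02,0.012],0],[[-0.2,1,0],[0,0,0],0],[[0,1,0],[0,0,0],0],[[0,0.4,0],[0,0,0],0],[[0,0.3,0],[0,0,0],0],[[0,0,0],[0,0,0],0]]';python3 - <<'E'
from h import *
tip((.501,-.429,.054),Rd(-4.6))
E
```

```text
time_s: 27.65
eef_pos: [0.5033, -0.4318, 0.0202]
eef_rot: [-0.704, 0.708, -0.028, 0.031]
wrist_force: [-0.2, 0.0, -2.1]
opening: 0.11
tip [ 0.5032 -0.4316  0.0552] d cm [-0.24  0.12  0.24] turn [ 0.006 -0.004  0.004] open 0.11 F [-0.2  0.  -2.1]
```

```bash
python3 -m jog '[[[-0.1,0.2,0.1],[0,0,0],0],[[0,0.2,0],[0,0,0],0],[[0,0,0],[0,0,0],4],[[0,0,0],[0,0,0],4],[[0,0,0],[0,0,0],4],[[0,0,0],[0,0,0],4],[[0,-1.5,0],[0,0,0],4],[[0,-3,0],[0,0,0],4],[[0,-4,0],[0,0,0],4],[[0,-4,0],[0,0,0],4],[[0,-4,0],[0,0,0],2],[[0,0,0],[0,0,0],0]]';python3 - <<'E'
from h import *
c=imaging.camera("wrist"); h=cv2.cvtColor(c["frame"],cv2.COLOR_RGB2HSV).astype(int)
m=(h[:,:,0]>105)&(h[:,:,0]<125)&(h[:,:,1]>150)
P=cloud(c,m,True); P=P[(P[:,0]>.45)&(P[:,2]>.03)]; print(np.percentile(P,[1,50,99],axis=0).round(3).tolist())
tip((.66,-.2,.38),Rd(-92)); print(tool()[2]["q"].round(2))
E
```

```text
time_s: 28.65
eef_pos: [0.502, -0.4298, 0.1947]
eef_rot: [-0.704, 0.709, -0.028, 0.031]
wrist_force: [0.3, -1.1, 1.4]
opening: 0.196
[[0.498, -0.454, 0.05], [0.504, -0.427, 0.085], [0.509, -0.406, 0.087]]
tip [ 0.5011 -0.4287  0.2264] d cm [ 13.96 -15.45  24.05] turn [0.002 1.522 0.006] open 0.107 F [ 0.8 -0.8 -0.4]
[-0.89  0.37  1.39 -0.    1.38 -0.8 ]
```

Tray is back on its mat. Move behind the lid's right end, away from the stud.

```bash
python3 -m jog '[[[2,-3,0],[0,0,0],0],[[2.5,-3,0],[0,0,0],0],[[2.5,-3,0.5],[0,0,0],0],[[2.5,-3,1],[0,0,0],0],[[2.5,0,3],[0,0,0],0],[[2,0,3],[0,0,0],0],[[1,0,3.5],[0,0,0],0],[[1,0,3.5],[0,0,0],0],[[0,0,3.5],[0,0,0],0],[[0,0,3.5],[0,0,0],0],[[0,0,3],[0,0,0],0],[[0,0,0],[0,0,0],0]]';python3 - <<'E'
from h import *
tip((.665,-.168,.255),Rd(-2)); print(tool()[2]["q"].round(2))
E
```

```text
time_s: 29.7
eef_pos: [0.6822, -0.1859, 0.3094]
eef_rot: [0.707, -0.705, 0.034, -0.031]
wrist_force: [-0.4, 0.4, 0.3]
opening: -0.003
tip [ 0.6824 -0.186   0.3444] d cm [-1.85  8.95  1.61] turn [-0.003 -0.057 -0.005] open -0.003 F [-0.4  0.4  0.3]
[-0.43  0.42  1.08  0.    1.64 -0.34]
```

```bash
python3 -m jog '[[[-0.8,2,1.2],[0,-0.05,0],0],[[-0.6,3,0.4],[0,0,0],0],[[0,3,0],[0,0,0],0],[[0,0.8,0],[0,0,0],0],[[0,0,0],[0,0,0],0]]';python3 - <<'E'
from h import *
tip((.6,-.168,.255),Rd(-2))
find("scene",save="pics/s1.png")
E
```

```text
time_s: 30.12
eef_pos: [0.6689, -0.1644, 0.2206]
eef_rot: [0.708, -0.707, 0.013, -0.011]
wrist_force: [-0.3, -0.2, 0.9]
opening: 0.002
tip [ 0.669  -0.1645  0.2556] d cm [-6.89  0.08 -0.58] turn [-0.001  0.001 -0.003] open 0.002 F [-0.3 -0.2  0.9]
scene cap [318.8 252.6] [ 0.509 -0.041]
scene cap [346.4 262.4] [ 0.512 -0.118]
scene cap [352.5 265. ] [ 0.511 -0.136]
```

View pics/s1.png

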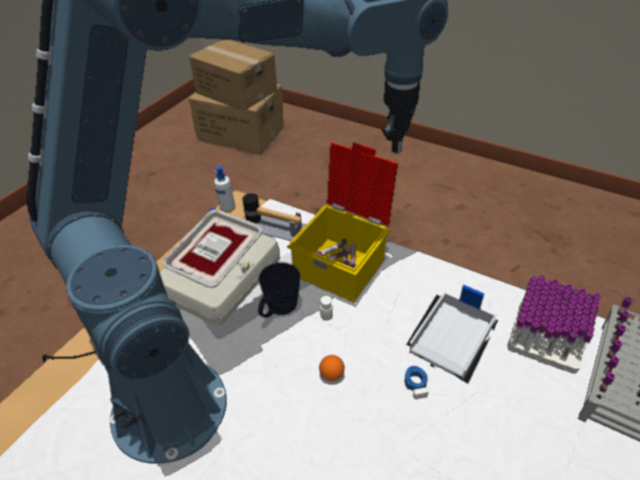

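Tubes are inside the box (345,250), the tray is on its mat, and the fingers are behind the lid's right top corner (397,150). Push.

```bash
python3 -m jog '[[[-1.5,0,0],[0,0,0],0],[[-1.5,0,0],[0,0,0],0],[[-1.2,0,0],[0,0,0],0],[[-1.2,0,0],[0,0,0],0],[[-1.2,0,0],[0,0,0],0],[[-1.2,0,0],[0,0,0],0],[[-1.2,0,0],[0,0,0],0],[[-1.2,0,0],[0,0,0],0],[[-1,0,0],[0,0,0],0],[[0,0,0],[0,0,0],0]]';python3 -m jog '[[[2,0,0],[0,0,0],0],[[2,-2,0],[0,0,0],0],[[0,-3,0],[0,0,0],0],[[0,-3,0],[0,0,0],0],[[0,0,0],[0,0,0],0],[[0,0,0],[0,0,0],0],[[0,0,0],[0,0,0],0],[[0,0,0],[0,0,0],0],[[0,0,0],[0,0,0],0],[[0,0,0],[0,0,0],0]]'; python3 - <<'E'
from h import *
tip((.6,-.168,.255),Rd(-2))
k=imaging.camera("top"); np.savez("top5.npz",**k); h=cv2.cvtColor(k["frame"],cv2.COLOR_RGB2HSV).astype(int)
m=((h[:,:,0]<6)|(h[:,:,0]>174))&(h[:,:,1]>180); m[280:]=0;m[:150]=0;m[:,:285]=0;m[:,375:]=0
L=cloud(k,m); print("lid",len(L),np.percentile(L,[2,50,98],axis=0).round(3).tolist())
cv2.imwrite("pics/t5.png",cv2.resize(k["frame"][150:310,160:490],None,fx=2.4,fy=2.4,interpolation=cv2.INTER_CUBIC)[:,:,::-1])
E
```

```text
time_s: 31.0
eef_pos: [0.561, -0.1702, 0.2403]
eef_rot: [-0.703, 0.71, -0.007, 0.021]
wrist_force: [-0.2, 0.3, -0.2]
opening: 0.006
time_s: 31.83
eef_pos: [0.6038, -0.1747, 0.3304]
eef_rot: [-0.702, 0.711, -0.007, 0.026]
wrist_force: [0.1, -0.1, -0.1]
opening: 0.004
tip [ 0.6029 -0.1742  0.3654] d cm [-0.61 11.02  0.74] turn [ 0.013 -0.011  0.027] open 0.004 F [ 0.1 -0.1 -0.1]
lid 246 [[0.478, -0.195, 0.147], [0.5, -0.18, 0.225], [0.557, -0.144, 0.255]]
```

View pics/t5.png

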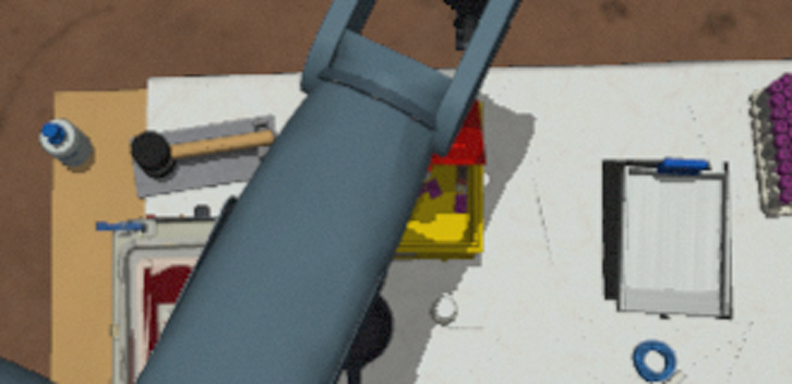

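Lid is falling shut on its own. Go to the mallet.

```bash
python3 -m jog '[[[-0.7,0,3.7],[0.013,-0.08,0.027],2],[[-0.7,0,3.7],[0,-0.08,0],4],[[-0.7,0,3.7],[0,0,0],4],[[-0.7,0,3.7],[0,0,0],4],[[-0.5,0,3.7],[0,0,0],4],[[-0.5,0,3.7],[0,0,0],4],[[-0.5,0,3.7],[0,0,0],4],[[-0.5,0,3.0],[0,0,0],4],[[0,3,0],[0,0,0],4],[[0,3,0],[0,0,0],4],[[0,3,0],[0,0,0],4],[[0,0,0],[0,0,0],4]]'; python3 - <<'E'
from h import *
tip((.544,.124,.1),Rd(7)); print(tool()[2]["q"].round(2))
k=imaging.camera("wrist"); np.savez("w11.npz",**k); h=cv2.cvtColor(k["frame"],cv2.COLOR_RGB2HSV).astype(int)
H,S,V=h[:,:,0],h[:,:,1],h[:,:,2]
P=cloud(k,(H>8)&(H<25)&(S>80)&(V>90),True); P=P[(abs(P[:,2]-.054)<.006)&(P[:,0]>.5)&(P[:,0]<.6)&(P[:,1]>-.02)&(P[:,1]<.2)]
print(len(P),P.mean(0).round(3),P.min(0).round(3),P.max(0).round(3)); print(cv2.minAreaRect(P[:,:2].astype(np.float32)))
m=((H<6)|(H>174))&(S>150); L=cloud(k,m,True); L=L[(L[:,0]>.35)&(L[:,0]<.62)]; print("lid",len(L),np.percentile(L,[2,50,98],axis=0).round(3).tolist())
cv2.imwrite("pics/w11.png",k["frame"][:,:,::-1])
E
```

```text
time_s: 32.88
eef_pos: [0.5223, 0.1218, 0.2304]
eef_rot: [0.707, -0.704, -0.039, 0.046]
wrist_force: [-0.3, -0.9, -1.6]
opening: 0.467
tip [0.5227 0.1217 0.2654] d cm [ 2.3  16.51 -0.11] turn [-0.005 -0.002 -0.009] open 0.467 F [-0.3 -0.9 -1.6]
[ 0.01  0.08  1.66  0.    1.41 -0.12]
1424 [0.548 0.098 0.054] [0.536 0.04  0.049] [0.56  0.154 0.056]
((0.5486065149307251, 0.09725550562143326), (0.015310218557715416, 0.115114726126194), 6.128073692321777)
lid 7802 [[0.355, -0.12, 0.103], [0.387, 0.102, 0.114], [0.568, 0.177, 0.12]]
```

View pics/w11.png

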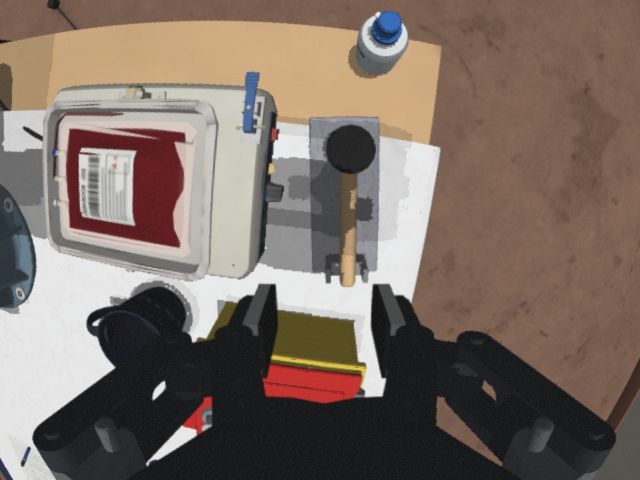

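The mallet lies in its rest (head (350,148), handle to (348,285)) and the lid now looks shut. Descend to grip at (0.545,0.125).

```bash
python3 -m jog '[[[2.2,0,0.3],[0,0.015,0],4],[[0,4,0],[0,0,0],4],[[0,4,0],[0,0,0],4],[[0,4,0],[0,0,0],4],[[0,3,0],[0,0,0],4],[[0,0,0],[0,0,0],4]]'; python3 - <<'E'
from h import *
tip((.545,.125,.026),Rd(6.1))
E
```

```text
time_s: 33.43
eef_pos: [0.5575, 0.1267, 0.0938]
eef_rot: [0.707, -0.705, -0.042, 0.03]
wrist_force: [-1.4, -0.2, -0.3]
opening: 0.467
tip [0.5569 0.1266 0.1288] d cm [-1.37 10.26 -0.06] turn [-0.002 -0.005  0.016] open 0.467 F [-1.4 -0.2 -0.3]
```

```bash
python3 -m jog '[[[-0.9,1,0],[0,0,0.01],4],[[-0.3,2,0],[0,0,0],4],[[-0.1,2,0],[0,0,0],4],[[0,2,0],[0,0,0],4],[[0,2,0],[0,0,0],4],[[0,1,0],[0,0,0],4],[[0,0,0],[0,0,0],4]]'; python3 - <<'E'
from h import *
tip((.545,.125,.026),Rd(6.1))
E
```

```text
time_s: 34.02
eef_pos: [0.5579, 0.124, 0.0076]
eef_rot: [0.707, -0.706, -0.045, 0.026]
wrist_force: [-0.2, -0.6, 0.3]
opening: 0.466
tip [0.557  0.1239 0.0426] d cm [-1.23  1.62  0.23] turn [ 0.    -0.007  0.026] open 0.466 F [-0.2 -0.6  0.3]
```

```bash
python3 -m jog '[[[-0.6,0,0],[0,0,0.025],4],[[-0.5,0.3,0],[0,0,0],4],[[-0.2,0.5,0.1],[0,0,0],4],[[0,0.5,0],[0,0,0],4],[[0,0.3,0],[0,0,0],4],[[0,0,0],[0,0,0],4]]'; python3 - <<'E'
from h import *
tip((.545,.125,.026),Rd(6.1))
E
```

```text
time_s: 34.52
eef_pos: [0.551, 0.1236, -0.0011]
eef_rot: [-0.706, 0.706, 0.04, -0.03]
wrist_force: [0.0, -0.2, 0.4]
opening: 0.469
tip [0.5505 0.1236 0.0339] d cm [-0.54  0.79  0.19] turn [ 0.001 -0.007  0.014] open 0.469 F [ 0.  -0.2  0.4]
```

```bash
python3 -m jog '[[[-0.4,0.3,0.1],[0,0,0.014],4],[[-0.3,0.4,0],[0,0,0],4],[[0,0.2,0],[0,0,0],4],[[0,0,0],[0,0,0],4]]'; python3 - <<'E'
from h import *
tip((.545,.125,.026),Rd(6.1))
E
```

```text
time_s: 34.85
eef_pos: [0.5435, 0.124, -0.0107]
eef_rot: [-0.706, 0.707, 0.035, -0.035]
wrist_force: [0.7, -1.4, 1.1]
opening: 0.47
tip [0.5436 0.1241 0.0243] d cm [ 0.15 -0.17  0.08] turn [ 0.001 -0.007 -0.001] open 0.47 F [ 0.7 -1.4  1.1]
```

```bash
python3 -m jog '[[[0.1,0,0],[0,0,0],0],[[0,0,0],[0,0,0],0],[[0,0,0],[0,0,0],0],[[0,0,0],[0,0,0],0],[[0,0,0],[0,0,0],0],[[0,0,0],[0,0,0],0]]'; python3 - <<'E'
from h import *
tip((.545,.125,.026),Rd(6.1))
E
python3 -m jog '[[[0,-1,0],[0,0,0],0],[[0,-2.5,0],[0,0,0],0],[[0,-4,0],[0,0,0],0],[[0,-4,0],[0,0,0],0],[[0,-4,0],[0,0,0],0],[[0,-4,0],[0,0,0],0],[[0,0,0],[0,0,0],0]]'; python3 - <<'E'
from h import *
tip((.545,.125,.026),Rd(6.1)); print(tool()[2]["q"].round(2))
for n,fi in (("top",0),("scene",0),("wrist",1)):
    k=imaging.camera(n); np.savez(n+"6.npz",**k); D=k["depth"]; P=cloud(k,D>0,bool(fi))
    v,u=np.nonzero(D>0); col=k["frame"][v,u].astype(int)
    s=(P[:,0]>.39)&(P[:,0]<.6)&(P[:,1]>-.21)&(P[:,1]<-.01)
    a=s&(P[:,2]>.095)&(P[:,2]<.125); b=s&(P[:,2]>.128)&(P[:,2]<.145)&(P[:,0]<.48)
    print(n,"lid",a.sum(),np.percentile(P[a],[2,50,98],axis=0).round(3).tolist() if a.sum() else "","stud",b.sum(),P[b].mean(0).round(4) if b.sum() else "",np.percentile(P[b],[5,95],axis=0).round(3).tolist() if b.sum() else "")
E
```

```text
time_s: 35.35
eef_pos: [0.5445, 0.1241, -0.011]
eef_rot: [-0.706, 0.707, 0.035, -0.036]
wrist_force: [-0.6, -0.8, 0.5]
opening: 0.177
tip [0.5446 0.1242 0.024 ] d cm [ 0.05 -0.2   0.08] turn [ 0.001 -0.007 -0.001] open 0.177 F [-0.6 -0.8  0.5]
time_s: 35.93
eef_pos: [0.5396, 0.1241, 0.1906]
eef_rot: [-0.706, 0.707, 0.03, -0.04]
wrist_force: [2.6, 0.0, 0.4]
opening: 0.18
tip [0.5401 0.1242 0.2256] d cm [ 0.77 19.95  0.05] turn [ 0.001 -0.007 -0.014] open 0.18 F [2.6 0.  0.4]
[ 0.01  0.15  1.66 -0.    1.34 -0.09]
top lid 4177 [[0.4, -0.199, 0.104], [0.489, -0.112, 0.118], [0.577, -0.024, 0.124]] stud 58 [ 0.4364 -0.1083  0.1376] [[0.423, -0.123, 0.128], [0.467, -0.08, 0.143]]
scene lid 4329 [[0.398, -0.197, 0.102], [0.477, -0.12, 0.118], [0.572, -0.025, 0.123]] stud 59 [ 0.4288 -0.1066  0.1372] [[0.422, -0.115, 0.129], [0.437, -0.099, 0.141]]
wrist lid 394 [[0.424, -0.053, 0.098], [0.441, -0.023, 0.109], [0.573, -0.019, 0.118]] stud 0
```

Stud found from two views at (0.430,-0.107,0.139), as the geometry predicts, and the lid is level at 0.118. Bring the mallet over.

```bash
python3 -m jog '[[[-1.6,0,-3.4],[0,0,-0.01],0],[[-1.6,0,-3.4],[0,0,0],0],[[-1.6,0,-3.4],[0,0,0],0],[[-1.6,0,-3.4],[0,0,0],0],[[-1.6,0,-3.4],[0,0,0],0],[[-1.6,0,-3.4],[0,0,0],0],[[-1.6,0,-3.4],[0,0,0],0],[[-1,0,-2],[0,0,0],0],[[0,0,0],[0,0,0],0],[[0,0,0],[0,0,0],0]]'; python3 - <<'E'
from h import *
tip((.436,-.163,.185),Rd(6.1)); e,T,o=tool(); print(o["q"].round(2))
k=imaging.camera("wrist"); V=k["frame"].max(2)<60; P=(cloud(k,V,True)-e)@T
P=P[(abs(P[:,0])<.03)&(P[:,2]>.03)&(P[:,2]<.09)&(P[:,1]>-.11)]
t=P[P[:,1]<np.percentile(P[:,1],5)+.006]; print("head top (tool frame)",len(t),t.mean(0).round(4),np.percentile(t,[3,97],axis=0).round(3).tolist())
A=np.c_[t[:,[0,2]],np.ones(len(t))]; print("plane slope x,z",np.linalg.lstsq(A,t[:,1],rcond=None)[0].round(3))
E
```

```text
time_s: 36.92
eef_pos: [0.419, -0.1484, 0.1602]
eef_rot: [0.712, -0.7, -0.018, 0.056]
wrist_force: [0.3, -0.3, -1.7]
opening: 0.174
tip [ 0.4209 -0.1489  0.1952] d cm [ 1.41  0.91 -1.58] turn [-0.021 -0.002 -0.054] open 0.174 F [ 0.3 -0.3 -1.7]
[-0.59 -0.03  1.92 -0.02  1.31 -0.69]
head top (tool frame) 25887 [-0.0002 -0.0929  0.0566] [[-0.018, -0.094, 0.038], [0.017, -0.091, 0.074]]
plane slope x,z [-0.     0.008 -0.093]
```

```bash
cat >> h.py <<'E'
def head(p=(.430,-.107,.16)):
    e,T,o=tool(); f=e+T@np.array([0,-.017,.0566]); print("face",f.round(4),"d cm",(T.T@(np.array(p)-f)*100).round(2),"turn",Ro.from_matrix(T.T@Rd(6.1)).as_rotvec().round(3),"F",o["wrist_force"].round(1),"open",round(float(o["opening"]),3))
E
python3 -m jog '[[[1,0,-1],[-0.021,0,-0.054],0],[[0.4,0,-0.5],[0,0,0],0],[[0,0,0],[0,0,0],0],[[0,0,0],[0,0,0],0]]'; python3 - <<'E'
from h import *
head()
E
```

```text
time_s: 37.3
eef_pos: [0.4335, -0.1567, 0.1555]
eef_rot: [0.708, -0.704, -0.036, 0.041]
wrist_force: [-0.5, 0.8, -2.6]
opening: 0.18
face [ 0.4275 -0.1005  0.1728] d cm [ 0.19  1.28 -0.68] turn [-0.006  0.003 -0.006] F [-0.5  0.8 -2.6] open 0.18
```

```bash
python3 -m jog '[[[0.2,0,-0.5],[0,0,0],0],[[0,0,-0.2],[0,0,0],0],[[0,0,0],[0,0,0],0]]'; python3 -m jog '[[[0,2.2,0],[0,0,0],0],[[0,2.2,0],[0,0,0],0],[[0,0.8,0],[0,0,0],0],[[0,0.6,0],[0,0,0],0]]'; python3 - <<'E'
from h import *
head((.43,-.107,.126))
E
```

```text
time_s: 37.55
eef_pos: [0.4368, -0.1618, 0.1549]
eef_rot: [0.709, -0.703, -0.037, 0.043]
wrist_force: [0.2, 0.2, -2.3]
opening: 0.179
time_s: 37.88
eef_pos: [0.4413, -0.1666, 0.102]
eef_rot: [-0.705, 0.707, 0.04, -0.041]
wrist_force: [-6.4, -9.4, 17.3]
opening: 0.179
face [ 0.4349 -0.1103  0.1187] d cm [-0.45 -0.73  0.38] turn [ 0.004  0.008 -0.001] F [-6.4 -9.4 17.3] open 0.179
```

```bash
python3 -m jog '[[[0,0,0],[0,0,0],0],[[0,-2,0],[0,0,0],0],[[0,-3,0],[0,0,0],0],[[0,-4,0],[0,0,0],0],[[0.8,-2,3.5],[0,0,0],0],[[0.8,0,3.5],[0,0,0],0],[[0.8,0,3.5],[0,0,0],0],[[0.8,0,3.5],[0,0,0],0],[[0,0,0],[0,0,0],0]]'; python3 - <<'E'
from h import *
tip((.545,.124,.2),Rd(6.1)); e,T,o=tool()
for n in ("top","scene"):
    k=imaging.camera(n); P=cloud(k,k["depth"]>0); s=(abs(P[:,0]-.43)<.02)&(abs(P[:,1]+.107)<.02)
    Q=P[s]; t=(np.hypot(Q[:,0]-.43,Q[:,1]+.107)<.008); print(n,t.sum(),"stud z",np.percentile(Q[t,2],[50,90]).round(4) if t.sum() else "")
    a=(abs(P[:,0]-.5)<.06)&(abs(P[:,1]+.11)<.06)&(P[:,2]>.1)&(P[:,2]<.127); print("lid z",np.median(P[a,2]).round(4) if a.sum() else "")
k=imaging.camera("wrist"); V=k["frame"].max(2)<60; P=(cloud(k,V,True)-e)@T
P=P[(abs(P[:,0])<.03)&(P[:,2]>.03)&(P[:,2]<.09)&(P[:,1]>-.13)]
t=P[P[:,1]<np.percentile(P[:,1],5)+.006]; print("head top",t.mean(0).round(4),np.linalg.lstsq(np.c_[t[:,[0,2]],np.ones(len(t))],t[:,1],rcond=None)[0].round(3))
E
```

```text
time_s: 38.63
eef_pos: [0.4587, -0.0204, 0.2207]
eef_rot: [-0.705, 0.707, 0.038, -0.038]
wrist_force: [-0.4, -0.1, -3.3]
opening: 0.174
tip [ 0.4587 -0.0203  0.2557] d cm [10.11  5.54 13.44] turn [ 0.002 -0.    -0.   ] open 0.174 F [-0.4 -0.1 -3.3]
top 30 stud z [0.1257 0.1333]
lid z 0.1195
scene 32 stud z [0.1267 0.129 ]
lid z 0.1195
head top [-0.0001 -0.0999  0.0493] [ 0.006 -0.091 -0.095]
```

Stud went from 0.139 to 0.127 (12 mm), lid shut. The mallet pitched up ~0.09 rad in the grip, so I'll tilt the tool to compensate while laying it back.

```bash
cat >> h.py <<'E'
def grip(p):
    e,T,o=tool(); g=e-T[:,1]*.055; R=Rd(6.1)@Ro.from_rotvec([-.09,0,0]).as_matrix(); print("grip",g.round(4),"d cm",(T.T@(np.array(p)-g)*100).round(2),"turn",Ro.from_matrix(T.T@R).as_rotvec().round(3),"F",o["wrist_force"].round(1),"open",round(float(o["opening"]),3))
E
python3 -m jog '[[[1.5,0,2.4],[0,0,0],0],[[1.6,0,2.4],[0,0,0],0],[[1.6,0,2.4],[0,0,0],0],[[1.6,0,2.4],[0,0,0],0],[[1.6,0,2.4],[0,0,0],0],[[1,0,1],[-0.045,0,0],0],[[0,0,0],[-0.045,0,0],0],[[0,0,0],[0,0,0],0]]'; python3 - <<'E'
from h import *
grip((.545,.124,.12))
E
```

```text
time_s: 39.45
eef_pos: [0.5387, 0.104, 0.2159]
eef_rot: [-0.67, 0.742, 0.028, -0.031]
wrist_force: [-0.0, -0.2, -2.5]
opening: 0.175
grip [0.5387 0.1096 0.2706] d cm [ 0.87 14.83  2.91] turn [ 0.012 -0.024 -0.011] F [-0.  -0.2 -2.5] open 0.175
```

```bash
python3 -m jog '[[[0.6,3,1.8],[0.012,-0.024,-0.01],0],[[0.3,3,1],[0,0,0],0],[[0,3,0],[0,0,0],0],[[0,3,0],[0,0,0],0],[[0,2.5,0],[0,0,0],0],[[0,0,0],[0,0,0],0]]'; python3 - <<'E'
from h import *
grip((.545,.124,.07)); e,T,o=tool()
k=imaging.camera("wrist"); V=k["frame"].max(2)<60; P=cloud(k,V,True); L=(P-e)@T
t=P[(abs(L[:,0])<.03)&(L[:,2]>.03)&(L[:,2]<.09)&(L[:,1]>-.13)]; t=t[t[:,2]>np.percentile(t[:,2],95)-.006]
print("head top world",t.mean(0).round(4),np.linalg.lstsq(np.c_[t[:,:2],np.ones(len(t))],t[:,2],rcond=None)[0].round(3))
E
```

```text
time_s: 39.95
eef_pos: [0.5502, 0.111, 0.0649]
eef_rot: [-0.676, 0.736, 0.037, -0.032]
wrist_force: [-1.6, 0.1, -3.1]
opening: 0.177
grip [0.5496 0.1156 0.1197] d cm [-0.39  4.88  1.3 ] turn [-0.005 -0.009  0.002] F [-1.6  0.1 -3.1] open 0.177
head top world [0.5442 0.1713 0.1603] [-0.005  0.015  0.16 ]
```

```bash
python3 -m jog '[[[-0.3,2,0.9],[0,-0.009,0],0],[[-0.2,2,0.5],[0,0,0],0],[[0,1.5,0],[0,0,0],0],[[0,0,0],[0,0,0],0]]'; python3 - <<'E'
from h import *
grip((.545,.124,.042))
E
```

```text
time_s: 40.33
eef_pos: [0.5526, 0.1156, 0.0175]
eef_rot: [-0.676, 0.735, 0.041, -0.029]
wrist_force: [-1.3, -0.1, -2.0]
opening: 0.176
grip [0.5513 0.1201 0.0723] d cm [-0.63  2.97  0.7 ] turn [-0.006 -0.008  0.013] F [-1.3 -0.1 -2. ] open 0.176
```

```bash
python3 -m jog '[[[-0.5,0,0.5],[0,-0.008,0.012],0],[[-0.3,0.3,0.1],[0,0,0],0],[[-0.1,1,0],[0,0,0],0],[[-0.1,0.8,0],[0,0,0],0],[[0,0.3,0],[0,0,0],0],[[0,0,0],[0,0,0],0]]'; python3 - <<'E'
from h import *
grip((.545,.124,.042))
E
```

```text
time_s: 40.83
eef_pos: [0.5482, 0.1174, -0.0003]
eef_rot: [-0.676, 0.735, 0.043, -0.031]
wrist_force: [-0.2, -0.5, -2.3]
opening: 0.179
grip [0.547  0.122  0.0545] d cm [-0.19  1.22  0.33] turn [-0.005 -0.003  0.012] F [-0.2 -0.5 -2.3] open 0.179
```

```bash
python3 -m jog '[[[-0.2,0.5,0.3],[0,0,0.012],0],[[0,0.5,0.1],[0,0,0],0],[[0,0.2,0],[0,0,0],0],[[0,0,0],[0,0,0],0]]'; python3 - <<'E'
from h import *
grip((.545,.124,.042))
E
```

```text
time_s: 41.17
eef_pos: [0.547, 0.1206, -0.0114]
eef_rot: [-0.675, 0.736, 0.039, -0.035]
wrist_force: [-0.7, -0.9, 0.9]
opening: 0.178
grip [0.5465 0.1253 0.0434] d cm [-0.16  0.15 -0.1 ] turn [-0.005 -0.002  0.001] F [-0.7 -0.9  0.9] open 0.178
```

Force has gone from −2.3 to +0.9 N, so the mallet rests. Release, go straight up and check.

```bash
python3 -m jog '[[[0,0,0],[0,0,0],4],[[0,0,0],[0,0,0],4],[[0,0,0],[0,0,0],4],[[0,0,0],[0.09,0,0],4],[[0,0,0],[0,0,0],4],[[0,-2,0],[0,0,0],4],[[0,-3,0],[0,0,0],4],[[0,-4,0],[0,0,0],4],[[0,-4,0],[0,0,0],4],[[0,-4,0],[0,0,0],4],[[0,-4,-2],[0,0,0],4],[[0,0,0],[0,0,0],4]]'; python3 - <<'E'
from h import *
print(tool()[2]["wrist_force"].round(1))
k=imaging.camera("wrist"); h=cv2.cvtColor(k["frame"],cv2.COLOR_RGB2HSV).astype(int); H,S,V=h[:,:,0],h[:,:,1],h[:,:,2]
P=cloud(k,(H>8)&(H<25)&(S>80)&(V>90),True); P=P[(P[:,2]>.03)&(P[:,2]<.08)&(P[:,0]>.5)&(P[:,0]<.6)&(P[:,1]>-.02)&(P[:,1]<.2)]
Q=P[abs(P[:,2]-.054)<.008]; print("handle",len(P),len(Q),cv2.minAreaRect(Q[:,:2].astype(np.float32)),np.linalg.lstsq(np.c_[Q[:,:2],np.ones(len(Q))],Q[:,2],rcond=None)[0].round(3),Q[:,2].mean().round(4))
c=imaging.camera("top"); cv2.imwrite("pics/t7.png",cv2.resize(c["frame"][150:310,160:490],None,fx=2.4,fy=2.4,interpolation=cv2.INTER_CUBIC)[:,:,::-1])
s=imaging.camera("scene")
for n,k in (("top",c),("scene",s)):
    P=cloud(k,k["depth"]>0); t=np.hypot(P[:,0]-.43,P[:,1]+.107)<.008; print(n,"stud",np.percentile(P[t,2],[50,90]).round(4) if t.sum() else "")
    for q,(x0,x1) in (("near",(.42,.46)),("far",(.53,.56))):
        a=(P[:,0]>x0)&(P[:,0]<x1)&(P[:,1]>-.18)&(P[:,1]<-.14)&(P[:,2]>.09)&(P[:,2]<.2); print(" lid",q,np.median(P[a,2]).round(4) if a.sum() else "")
E
```

```text
time_s: 42.17
eef_pos: [0.5464, 0.1006, 0.1999]
eef_rot: [-0.705, 0.708, 0.032, -0.037]
wrist_force: [1.9, -0.9, 1.2]
opening: 0.469
[ 1.9 -0.9  1.2]
handle 1718 1717 ((0.5499242544174194, 0.09895985573530197), (0.01397214736789465, 0.11744789779186249), 5.958381175994873) [-0.014 -0.002  0.062] 0.0537
top stud [0.1269 0.1304]
 lid near 0.1176
 lid far 0.1198
scene stud [0.1264 0.1283]
 lid near 0.1179
 lid far 0.1192
```

View pics/t7.png

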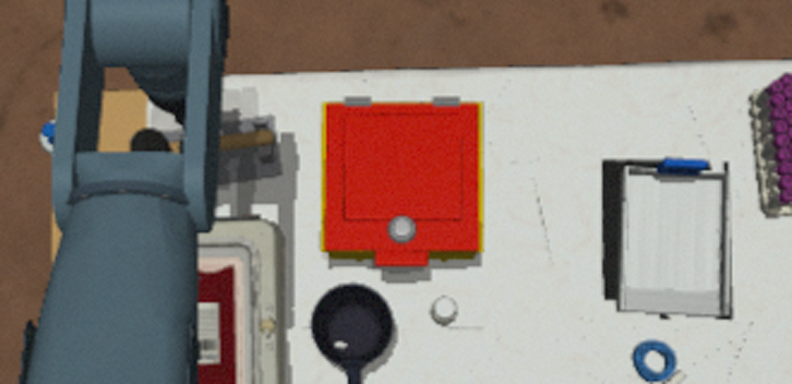

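The lid is shut with the stud at (401,228), the tray is on its mat, the ointment is at its start pixel (444,310), and the mallet is level within 2 mm of its start.

```bash
python3 -m jog '[[[0,0,0],[0,0,0],4],[[0,0,0],[0,0,0],4],[[0,0,0],[0,0,0],4],[[0,0,0],[0,0,0],4]]'; python3 -c "
from bench import ctrl; print(ctrl.hand_in())"
```

```text
time_s: 42.65
eef_pos: [0.5368, 0.1035, 0.1841]
eef_rot: [-0.706, 0.707, 0.023, -0.046]
wrist_force: [0.3, -0.1, 0.2]
opening: 0.465
the job is handed in; nothing more can be done
None
```

The job is done and handed in at 42.7 s of the 200 s allowed; the hand-in reports no verdict. I put the three loose tubes in the tray with the two already there and tipped all five into the box. The empty tray is back on its mat. I pushed the lid shut from behind, drove the stud with one mallet blow and laid the mallet back in its rest.

**Last checks**
- **Lid and stud:** the lid is level at about 118–120 mm. The stud top dropped from 139 to 127 mm, so it is driven about 12 mm.
- **Mallet:** it is level, and its handle is within about 2 mm of where it started.
- **Tray:** its handle is within about 3 mm of the start position.
- **Tubes:** they were seen in the box before the lid closed, and not since.
- **Bottles:** the small white bottle looked unmoved in the last picture. The spray bottle was mostly hidden by the arm in that picture; it was in place when last seen clearly, and nothing came near it.

**What disagreed or went wrong**
- **Fingertip position:** the wrist depth image put the real fingertips about 35 mm behind the reported TCP. My first two grasps closed on air because of this, and I worked with that offset afterwards.
- **Table contact:** the fingers pressed once with about 36 N, probably on the table, while picking up the second tube. This suggests the true offset is a few millimetres less than 35 mm.
- **Mallet slip:** it pitched about 0.09 rad in the grip at the blow, and I corrected for that when laying it back.

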